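# Move a well plate from the warming block to the reader with the lifter

### The job

With the lifter, slide its blade under the green well plate in the warming block, bring the plate out level beneath the sampling gantry and set it gently in its place on the reader's carriage, resting flat on both ribs, square and centred between the guides. Then draw the lifter out and stand it back on its rubber mat, blade flat about the middle of the mat, and let go. Never touch the plate with the fingers, let it tip or fall, or strike the gantry, and leave the other things where they stand.

Things in the scene. Friction and masses are not known exactly. Their poses are not given: they have to be found in the camera images.
- plate: lime-green 24-well plate: rigid slab 86 (its x) x 128 (y) x 14 mm, white wells on top, about 90 g. Origin: centre of its underside, z up. Starts flat across the two ribs of the warming block, underside 24 mm above the work surface, axes within a few degrees of the block's
- lifter: the lifter, a rigid hand spatula of about 150 g. Steel blade 72 long (x) x 78 wide (y) x 3 mm; origin: centre of the blade's underside, x towards its tip, z up. Behind it a flat neck 32 wide, 3 thick, to x=-69; a 60 mm wide lip across it (x -50 to -47, up to z=12 mm) stops a plate sliding back. Starts flat on the rubber mat; let go, it stands on its blade
- lifter_grip (a point): grip point on the axis of the lifter's straight orange handle, at x=-116, y=0, z=73 mm in the lifter's frame. The handle is 22 mm wide (y), 20 deep, 98 long; it leans back 40 degrees from vertical, from x=-66, z=13 to its top at x=-129, z=88 mm. Grip across the width, fingers pointing down along the handle
- lifter_tip (a point): middle of the front edge of the lifter's blade, at x=+36, z=1.5 mm in the lifter's frame
- mat: the lifter's parking mat: black rubber, 140 x 110 mm, 2 mm thick, fixed. Origin: centre of its underside, on the work surface. The lifter's blade is to end about its middle, at any heading
- warmer: warming block (fixed), black with aluminium ribs. Origin on the work surface below the middle of the plate's place; x points inward from the open front, z up. Base 10 mm thick, 176 wide, x -110 to +60 mm; a housing 55 mm tall behind it to x=+110. Side guides (inner faces y=-70.5 and +70.5, to z=30 mm), end stop (face x=+50, to z=34 mm). The front is open, below the gantry
- warmer_seat (a point): centre of the plate's underside when it lies centred in the warming block, 24 mm up. Two ribs along x, each 10 wide and 90 mm long, centred on y=-52 and +52 mm, top at z=24 mm in the block's frame: under the plate they leave a channel 94 mm wide and 14 mm high (from z=10 to 24) for the blade
- gantry: sampling gantry, fixed on the warming block, same frame and origin: a cream crossbeam on two black posts (18 mm thick at x=-91, y=-94 and +94; feet 34 mm across, 8 tall). A small carriage on the beam reaches z=210 mm (y 25 to 75, x -106 to -70). Not to be struck
- beam_mid (a point): middle of the underside of the gantry's crossbeam, 130 mm up, at x=-91 in the block's frame. The beam spans x -106 to -76, y -105 to +105, z 130 to 185 mm
- reader: the reader's carriage (fixed), blue with white ribs: where the plate is to go. Origin on the work surface below the middle of the plate's place; x points inward from the open front, z up. Base 10 mm thick, 176 wide, x -50 to +60. Ribs, side guides and end stop as on the warming block. A cream housing 85 mm tall stands beside it, y -133 to -88, x -50 to +60. Nothing hangs above
- reader_seat (a point): where the centre of the plate's underside belongs on the reader's carriage, 24 mm up, on the rib tops; the plate's x along the carriage's x (either way round)
- amber: bystander, to be left alone: amber reagent bottle, 52 mm across, 100 mm tall. Origin: centre of its underside
- buffer: bystander, to be left alone: white reagent bottle with a red cap, 56 mm across, 105 mm tall. Origin: centre of its underside
- jar: bystander, to be left alone: small jar with a blue lid, 44 mm across, 55 mm tall. Origin: centre of its underside
- wash: bystander, to be left alone: clear wash bottle with a yellow cap, 60 mm across, 130 mm tall. Origin: centre of its underside
- tuberack: bystander, to be left alone: blue rack of sample tubes, 70 x 130 mm, 80 mm tall. Origin: centre of its underside
- tipbox: bystander, to be left alone: grey box with orange lid, 85 x 120 mm, 67 mm tall. Origin: centre of its underside
- timer: bystander, to be left alone: small white timer, 50 x 70 mm, 22 mm tall. Origin: centre of its underside
Mind the look-alikes: they are no part of the job. Leave any red look-alike of the lifter alone.

How it is judged:
By the outcome, as a careful person would: the job done as asked, in the order asked, and still so for the second after the job is handed in, with the robot touching nothing.
It also fails if it takes over 72 s, if anything falls off the work surface, if the arm or the gripper's body presses on something with over 40 N, if the wrist force passes 120 N, or if a joint passes its speed limit or range.

### The arm

A 6-joint arm with a two-finger parallel gripper is mounted at the origin on the work surface. World frame = base frame: x ahead of the robot, y to its left, z up, the work surface at z = 0. Lengths are in mm, angles in rad, forces in N, time in s.
With the tool pointing down it reaches from about 275 to 1000 mm from the base axis. Payload 8.4 kg.
Tool frame: the origin (TCP) lies at the very end of the fingers, on their centre line; the grasp point (between the pads) lies 19 mm behind it (r.tcp_to_grasp is the distance from the TCP to the grasp point, in mm); z points along the fingers, y is the line along which they close (so a half turn about z gives the same grasp; the last joint's range is limited). The gripper opens to 85 mm and grips with 20 to 120 N. Pads are 22 mm wide; open, the fingers measure 114 mm over their backs; the gripper's body (76 mm by 85 mm) begins 54 mm behind the grasp point. The pads swing forward as they close: fully open they stand 13 mm farther back than shut.
Start: joints at [1.257, 0.353, 1.633, -0, 1.155, -0.002], TCP at [191.731, 594.867, 231.281] pointing down, gripper open.
Joint ranges: [-2.63, 2.63], [-0.92, 2.1], [0.06, 2.66], [-1.3, 4.44], [0, 2.69], [-3.02, 3.02]. Speed limits (rad/s): [2.22, 2.22, 2.79, 3.14, 3.14, 3.14].

### API

Orientations are given as [roll, pitch, yaw] about the fixed x, y, z axes, in that order (R = Rz(yaw) Ry(pitch) Rx(roll)).
In Python, from rig import r gives the robot as it stands. The module is installed in compiled form; this text tells all that it offers.
- The arm moves only by the tool play_rows, never from a script. Its argument "rows" is a list of rows, each an object with "dp": the shift along the tool's x, y, z in units of 40 mm (1.0 is 40 mm), a list of three; "turn": the turn, a rotation vector about the tool's x, y, z in units of 6 degrees (1.0 is 6 degrees), a list of three; "fingers": the closure, from 0 (fully open) to 1 (shut). In form: [{"dp": [tx, ty, tz], "turn": [wx, wy, wz], "fingers": fingers}, ...]. A call has 1 to 5 rows; each row shifts and turns the commanded pose from where the row before left it, along the tool's axes as they then stand; what a row does not reach is not made up. A row lasts 1/12 s, in which the tool goes at most 41.7 mm and 7.16 degrees, less where a joint would pass 70% of its speed; a pose out of reach is approached as far as the arm can. A call is refused whole if a number of a shift passes 1 or a number of a turn 1, either way. A call with a gripper value outside its range is refused whole. The fingers move at their own pace and stop on an object; "force" is the grip in N (left out, the last holds). Time passes only in rows, so rows that do not move let the fingers close. It gives the time, the measured TCP pose, the force, the opening and the grip force at its end, in the units of the state.
- r.sense(): the state, without advancing time (a new reading comes with each control period).
- r.grab_frame(name): name is "side" or "top" or "wrist"; returns a dict with "pixels" (400x640x3 uint8, red, green, blue), "fx", "fy", "cx", "cy" (pixels), "pose" (4x4, takes a point from camera to world coordinates). Camera axes: x right, y down, z forward; pixel columns grow to the right and rows downward; lengths in mm; the calibration is good to about 2 mm. The wrist camera is an equidistant fisheye: a pixel r from the principal point sees the ray r / f radians off the axis. A picture is of the moment at which its call begins. There is no depth.
- r.sign_off(): hands the job in; it is judged then, once.
The state is a dict: "clock": time; "qpos": joint angles; "qvel": joint speeds; "joint_efforts": joint torques, N m; "eef_pos": TCP position; "tcp_rot": TCP orientation; "contact_force": force on the tool from outside, world axes, zero at the start; "wrist_torque": the same for the moment, N m; "opening": opening from 0.0 (shut) to 1.0 (fully open); "grasp_force": force on a finger pad.
Only numpy, scipy, OpenCV 4.12 (cv2) and the standard library are available. Lean on these libraries where they do the work, as an engineer would, in place of code of your own. Each camera call takes 0.05 s, during which the arm holds its last target. There are 200 camera calls.

## Working session

There is one attempt and no reset: what is moved stays moved. The work goes in short steps, Python scripts to look and compute and a tool call to move; the robot and the scene stay as the last step left them, time stands still between calls to the robot, and variables do not carry over. Pictures are saved under pics/ and viewed, at most 10 in all, crops included, and the job is handed in when it is done.

Besides the shell and the picture viewer there is one more tool, called after "Request:" as name(argument=value, ...) on one line, values as JSON. play_rows: Moves the arm, as the interface text tells. Its arguments: {"type":"object","properties":{"rows":{"type":"array"},"force":{"type":"number"}},"required":["rows"]}

```bash
mkdir -p pics
cat > h.py <<'E'
import numpy as np, cv2
from rig import r
from scipy.spatial.transform import Rotation as R
def grab(n,f=None):
    d=r.grab_frame(n); d={k:(np.array(v) if k in('pixels','pose') else v) for k,v in d.items()}
    if f: cv2.imwrite('pics/'+f,d['pixels'][:,:,::-1])
    return d
def ray(d,u,v,fish=False):
    x=(u-d['cx'])/d['fx'];y=(v-d['cy'])/d['fy']
    if fish:
        t=np.hypot(x,y);s=np.sin(t)/max(t,1e-9);c=np.array([x*s,y*s,np.cos(t)])
    else: c=np.array([x,y,1.])
    T=d['pose'];return T[:3,3],T[:3,:3]@c
def onz(d,u,v,z,fish=False):
    o,k=ray(d,u,v,fish);return o+k*(z-o[2])/k[2]
def proj(d,P,fish=False):
    T=d['pose'];c=T[:3,:3].T@(np.array(P,float)-T[:3,3])
    if fish:
        q=np.hypot(c[0],c[1]);t=np.arctan2(q,c[2]);return np.array([d['cx']+d['fx']*t*c[0]/q,d['cy']+d['fy']*t*c[1]/q])
    return np.array([d['cx']+d['fx']*c[0]/c[2],d['cy']+d['fy']*c[1]/c[2]])
E
python3 - <<'E'
from h import *
t=grab('top','t0.png');s=grab('side','s0.png');w=grab('wrist','w0.png')
for d in(t,s,w): print(d['fx'],d['cx'],d['cy'],np.round(d['pose'],3).tolist())
st=r.sense();print(st['eef_pos'],st['tcp_rot'],st['contact_force'],st['opening'],r.tcp_to_grasp)
E
```

```text
507.06148187558216 322.3630140227615 207.2173537722405 [[0.018, -0.989, 0.148, 347.917], [-1.0, -0.017, 0.012, -37.836], [-0.009, -0.148, -0.989, 1560.055], [0.0, 0.0, 0.0, 1.0]]
378.63470454298016 315.9644343221194 198.3167293489763 [[-0.963, -0.187, 0.194, 359.595], [-0.269, 0.662, -0.699, 653.753], [0.002, -0.726, -0.688, 771.674], [0.0, 0.0, 0.0, 1.0]]
309.70691628693146 317.48197644655414 204.3118223797459 [[0.307, 0.911, 0.275, 120.514], [0.952, -0.294, -0.09, 617.665], [-0.002, 0.29, -0.957, 372.499], [0.0, 0.0, 0.0, 1.0]]
[191.62635937 594.52643694 230.73813588] [-3.14055323e+00  8.46564555e-06  2.82981218e+00] [ 0.24528904 -0.0474184   0.59731838] 0.9960651220201988 18.700000000000003
```

View pics/t0.png

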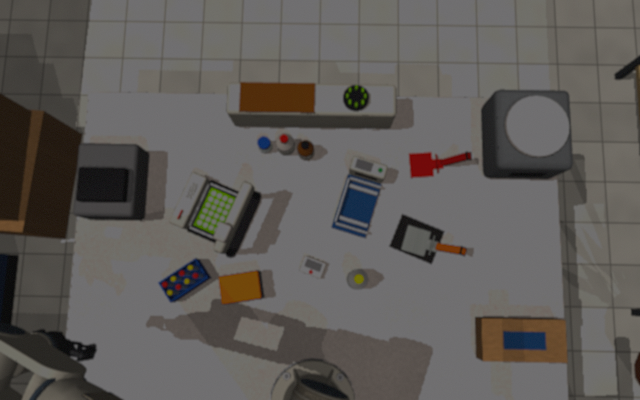

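View pics/s0.png

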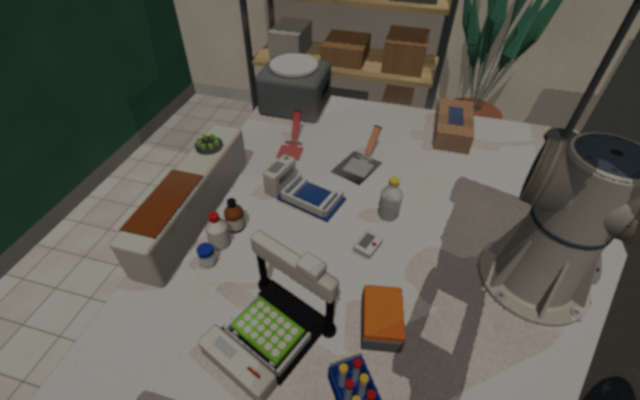

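Run:
```python
import cv2,numpy as np
t=cv2.imread('pics/t0.png');c=cv2.resize(t[150:270,160:480],(800,300),interpolation=cv2.INTER_CUBIC)
w=cv2.imread('pics/w0.png');c=np.clip(c*1.8,0,255).astype('uint8')
o=np.zeros((600,800,3),'uint8');o[:300]=c;o[300:,:480]=np.clip(cv2.resize(w,(480,300))*1.5,0,255)
cv2.imwrite('pics/c1.png',o)
```

```text
(no output)
```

View pics/c1.png

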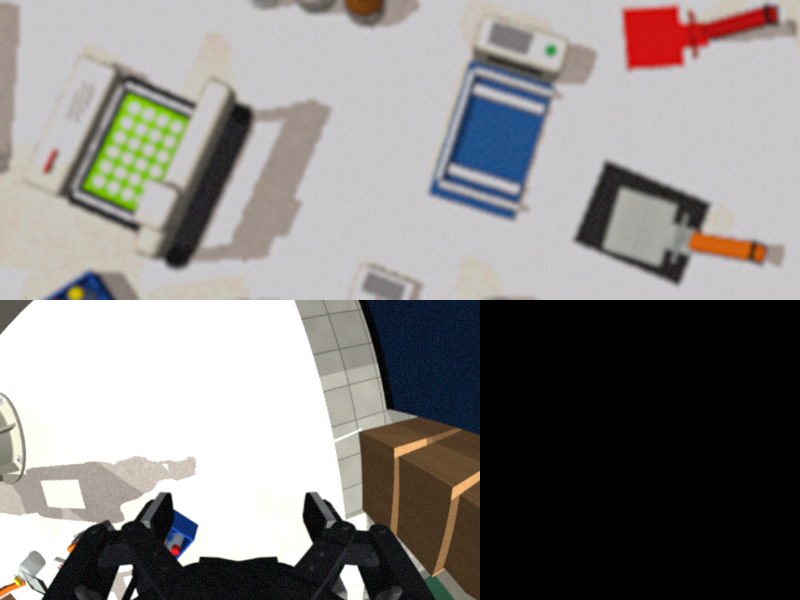

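```bash
cat >> h.py <<'E'
def blobs(d,lo,hi,z,roi=None,n=3,amin=30,fish=False,close=0):
    """HSV mask -> largest blobs, contours cast on plane z -> minAreaRect in mm"""
    hsv=cv2.cvtColor(d['pixels'],cv2.COLOR_RGB2HSV);m=cv2.inRange(hsv,np.array(lo),np.array(hi))
    if roi: k=np.zeros_like(m);k[roi[1]:roi[3],roi[0]:roi[2]]=255;m&=k
    if close: m=cv2.morphologyEx(m,cv2.MORPH_CLOSE,np.ones((close,close)))
    cs=sorted(cv2.findContours(m,cv2.RETR_EXTERNAL,cv2.CHAIN_APPROX_NONE)[0],key=cv2.contourArea,reverse=True)
    out=[]
    for c in cs[:n]:
        if cv2.contourArea(c)<amin: continue
        P=np.array([onz(d,u,v,z,fish)[:2] for u,v in c[:,0]],np.float32)
        (cx,cy),(a,b),an=cv2.minAreaRect(P)
        if a<b: a,b,an=b,a,an+90   # a long side, an its heading
        mm=cv2.moments(P.reshape(-1,1,2))
        out.append((round(cx,1),round(cy,1),round(a,1),round(b,1),round((an+90)%180-90,1),'cen',round(mm['m10']/mm['m00'],1),round(mm['m01']/mm['m00'],1),'px',c[:,0].mean(0).round(0).tolist()))
    return out
E
python3 - <<'E'
from h import *
t=grab('top');s=grab('side')
for n,d,rs in(('top',t,dict(p=(170,160,260,270),b=(325,165,390,245),l=(385,205,480,270))),('side',s,dict(p=(190,270,340,390),b=(270,160,350,220),l=(325,120,395,190)))):
    print(n)
    print('plate',blobs(d,(35,100,40),(75,255,255),38,rs['p'],1,close=5))
    print('blue',blobs(d,(100,120,30),(125,255,255),10,rs['b'],2))
    print('orange',blobs(d,(5,140,60),(20,255,255),60,rs['l'],2,10))
    print('mat',blobs(d,(0,0,0),(180,255,50),2,rs['l'],2))
    for q in((417,240),(408,225),(450,246),(358,205),(345,222)): 
        if n=='top':print(q,cv2.cvtColor(d['pixels'],cv2.COLOR_RGB2HSV)[q[1],q[0]])
E
```

```text
top
plate [(559.0, 309.9, 132.2, 85.4, -22.8, 'cen', 562.5, 310.9, 'px', [214.0, 210.0])]
blue [(587.9, -129.6, 92.7, 85.7, 73.1, 'cen', 588.0, -129.7, 'px', [358.0, 205.0]), (509.2, -99.9, 100.7, 11.6, 70.1, 'cen', 510.8, -95.6, 'px', [348.0, 230.0])]
orange [(455.4, -400.0, 86.9, 19.9, 80.1, 'cen', 455.6, -398.5, 'px', [451.0, 249.0])]
mat [(488.8, -310.3, 135.1, 104.1, 68.4, 'cen', 511.7, -295.8, 'px', [415.0, 232.0]), (447.6, -318.4, 87.9, 34.3, 68.5, 'cen', 434.9, -337.1, 'px', [421.0, 255.0])]
(417, 240) [30 11 91]
(408, 225) [30  8 63]
(450, 246) [ 13 237 112]
(358, 205) [106 197  75]
(345, 222) [108 144  69]
side
plate [(557.1, 311.0, 133.6, 94.0, -22.6, 'cen', 557.1, 310.8, 'px', [268.0, 330.0])]
blue [(588.7, -136.9, 76.4, 65.7, -16.7, 'cen', 588.9, -136.4, 'px', [313.0, 194.0]), (511.0, -93.2, 102.1, 13.2, 67.9, 'cen', 512.9, -89.5, 'px', [333.0, 210.0])]
orange []
mat []
```

```bash
cat >> h.py <<'E'
def lift_R(h):
    l=np.array([np.cos(h),np.sin(h),0]);k=np.array([0,0,1.]);a=np.radians(40)
    z=np.sin(a)*l-np.cos(a)*k;x=np.cos(a)*l+np.sin(a)*k
    return np.stack([x,np.cross(z,x),z],1)
def cur():
    s=r.sense();return np.array(s['eef_pos']),R.from_euler('xyz',s['tcp_rot']).as_matrix(),s
def todo(P,Rt=None,nrows=None):
    """rows from here to TCP P (and rotation Rt): split evenly, straight line"""
    p,R0,s=cur();Rt=R0 if Rt is None else Rt
    rv=R.from_matrix(R0.T@Rt).as_rotvec();d=np.array(P)-p
    n=nrows or int(np.ceil(max(abs(np.degrees(rv)).max()/6,np.linalg.norm(d)/38)))
    print('n',n,'dist',np.round(d,1),'turn deg',np.round(np.degrees(rv),2))
    for i in range(n):
        Ri=R0@R.from_rotvec(rv*i/n).as_matrix()
        print(np.round(Ri.T@d/n/40,3).tolist(),np.round(np.degrees(rv)/n/6,3).tolist())
def grip_tcp(ox,oy,oz,h):
    """TCP for lifter origin (blade underside) at ox,oy,oz heading h"""
    M=lift_R(h);l=np.array([np.cos(h),np.sin(h),0])
    return np.array([ox,oy,oz])-116*l+[0,0,73]+M[:,2]*r.tcp_to_grasp,M
E
python3 - <<'E'
from h import *
d=grab('top')
hsv=cv2.cvtColor(d['pixels'],cv2.COLOR_RGB2HSV);m=cv2.inRange(hsv,(5,140,60),(20,255,255));m[:205]=0;m[270:]=0;m[:,:385]=0;m[:,480:]=0
ys,xs=np.nonzero(m);c=np.array([xs.mean(),ys.mean()]);u,s_,v=np.linalg.svd(np.c_[xs,ys]-c,full_matrices=False);ax=v[0]*np.sign(v[0][0])
t=(np.c_[xs,ys]-c)@ax;a=c+ax*t.min();b=c+ax*t.max()
A=onz(d,*a,20);B=onz(d,*b,88);print('ends',a,b,A,B,np.degrees(np.arctan2(*(A-B)[1::-1])))
print('blade',blobs(d,(0,0,78),(180,40,110),5,(385,215,440,265),3))
g=d['pixels'].max(2);print(g[236:246:3,385:480:3])
print(np.round(cv2.cvtColor(d['pixels'],cv2.COLOR_RGB2HSV)[249,385:480:4]).tolist())
P,M=grip_tcp(500,-309,2,np.radians(78))
print(P);
todo([P[0]-60,P[1]-80,330]); todo(P,M)
E
```

```text
ends [435.83684717 245.90382467] [465.14541719 251.1944262 ] [ 465.55814956 -365.59351996   20.        ] [ 446.56981707 -435.43415942   88.        ] 74.7900299395441
blade [(482.5, -309.5, 153.0, 108.6, 67.8, 'cen', 479.5, -308.9, 'px', [412.0, 245.0])]
[[113 112 110  36  22  26  31  95  95  93  93  92  93  94  94  45  48  25
   23  74 113 113 112 112 112 112 112 111 112 112 111 112]
 [112 112  93  22  22  22  53  97  95  93  92  92  93  94  93  60  65  23
   27 106 112 112 112 111 112 112 111 112 112 111 112 112]
 [113 113  59  24  23  23  79  95  94  93  92  91  94  94  95  86  78  79
   63 112 111 110 112 112 112 111 112 111 112 111 113 113]
 [111 103  29  22  23  27  91  95  94  93  92  92  93  94  93  78  76 103
  116 116 110 109 102 104 105  99 108 113 112 112 112 111]]
[[120, 2, 112], [120, 2, 113], [150, 3, 101], [150, 4, 64], [30, 14, 55], [20, 8, 91], [45, 11, 94], [40, 8, 92], [38, 11, 92], [38, 11, 95], [45, 6, 83], [40, 10, 76], [30, 11, 91], [9, 173, 103], [14, 248, 111], [12, 237, 114], [13, 233, 116], [13, 233, 115], [12, 233, 116], [13, 201, 52], [10, 193, 90], [11, 
[... 2053 characters left out ...]
82, -0.295, -0.174] [-0.174, 0.193, 0.479]
[-0.892, -0.247, -0.197] [-0.174, 0.193, 0.479]
[-0.899, -0.198, -0.219] [-0.174, 0.193, 0.479]
[-0.903, -0.149, -0.24] [-0.174, 0.193, 0.479]
[-0.904, -0.099, -0.261] [-0.174, 0.193, 0.479]
[-0.902, -0.049, -0.28] [-0.174, 0.193, 0.479]
[-0.897, 0.002, -0.299] [-0.174, 0.193, 0.479]
[-0.89, 0.052, -0.317] [-0.174, 0.193, 0.479]
[-0.879, 0.103, -0.333] [-0.174, 0.193, 0.479]
[-0.866, 0.153, -0.349] [-0.174, 0.193, 0.479]
[-0.85, 0.202, -0.363] [-0.174, 0.193, 0.479]
[-0.831, 0.251, -0.376] [-0.174, 0.193, 0.479]
[-0.81, 0.299, -0.387] [-0.174, 0.193, 0.479]
[-0.785, 0.346, -0.397] [-0.174, 0.193, 0.479]
[-0.759, 0.392, -0.406] [-0.174, 0.193, 0.479]
```

Request:
play_rows(rows=[{"dp": [-0.47,-0.785,-0.1],"turn": [0,0,0],"fingers": 0},{"dp": [-0.47,-0.785,-0.1],"turn": [0,0,0],"fingers": 0},{"dp": [-0.47,-0.785,-0.1],"turn": [0,0,0],"fingers": 0},{"dp": [-0.47,-0.785,-0.1],"turn": [0,0,0],"fingers": 0},{"dp": [-0.47,-0.785,-0.1],"turn": [0,0,0],"fingers": 0}])

```text
clock: 0.72
eef_pos: [233.0, 414.9, 251.3]
tcp_rot: [-3.141, 0.0, 2.83]
contact_force: [-0.2, -0.3, 0.9]
opening: 1.001
grasp_force: 0.0
```

Request:
play_rows(rows=[{"dp": [-0.47,-0.785,0],"turn": [0,0,0.8],"fingers": 0},{"dp": [-0.53,-0.74,0],"turn": [0,0,0.8],"fingers": 0},{"dp": [-0.59,-0.69,0],"turn": [0,0,0.8],"fingers": 0},{"dp": [-0.65,-0.64,0],"turn": [0,0,0.8],"fingers": 0},{"dp": [-0.7,-0.59,0],"turn": [0,0,0.8],"fingers": 0}])

```text
clock: 1.13
eef_pos: [274.0, 237.3, 251.4]
tcp_rot: [3.141, 0.0, 2.407]
contact_force: [0.7, 0.3, -0.6]
opening: 1.004
grasp_force: 0.0
```

Request:
play_rows(rows=[{"dp": [-0.75,-0.53,0],"turn": [0,0,0.8],"fingers": 0},{"dp": [-0.79,-0.46,0],"turn": [0,0,0.8],"fingers": 0},{"dp": [-0.82,-0.39,0],"turn": [0,0,0.8],"fingers": 0},{"dp": [-0.85,-0.32,0],"turn": [0,0,0.8],"fingers": 0},{"dp": [-0.88,-0.25,0],"turn": [0,0,0.8],"fingers": 0}])

```text
clock: 1.55
eef_pos: [315.3, 59.4, 251.6]
tcp_rot: [3.14, 0.0, 1.988]
contact_force: [1.8, 0.8, -0.2]
opening: 0.997
grasp_force: 0.0
```

Request:
play_rows(rows=[{"dp": [-0.9,-0.17,0],"turn": [0,0,0.8],"fingers": 0},{"dp": [-0.91,-0.1,0],"turn": [0,0,0.8],"fingers": 0},{"dp": [-0.92,-0.02,0],"turn": [0,0,0.8],"fingers": 0},{"dp": [-0.92,0.06,0],"turn": [0,0,0.8],"fingers": 0},{"dp": [-0.92,0.13,0],"turn": [0,0,0.8],"fingers": 0}])

```text
clock: 1.97
eef_pos: [357.5, -120.2, 251.6]
tcp_rot: [3.141, 0.0, 1.568]
contact_force: [1.2, 0.3, 0.3]
opening: 0.996
grasp_force: 0.0
```

Run:
```python
from h import *
M=lift_R(np.radians(76))
todo([437,-473,150],M,12)
```

```text
n 12 dist [  79.5 -352.8 -101.6] turn deg [-4.78 39.81 13.32]
[-0.734, 0.167, 0.212] [-0.066, 0.553, 0.185]
[-0.742, 0.18, 0.17] [-0.066, 0.553, 0.185]
[-0.747, 0.193, 0.129] [-0.066, 0.553, 0.185]
[-0.75, 0.207, 0.087] [-0.066, 0.553, 0.185]
[-0.749, 0.221, 0.045] [-0.066, 0.553, 0.185]
[-0.746, 0.236, 0.003] [-0.066, 0.553, 0.185]
[-0.74, 0.25, -0.038] [-0.066, 0.553, 0.185]
[-0.732, 0.265, -0.079] [-0.066, 0.553, 0.185]
[-0.721, 0.28, -0.119] [-0.066, 0.553, 0.185]
[-0.707, 0.294, -0.159] [-0.066, 0.553, 0.185]
[-0.691, 0.309, -0.197] [-0.066, 0.553, 0.185]
[-0.673, 0.324, -0.234] [-0.066, 0.553, 0.185]
```

Request:
play_rows(rows=[{"dp": [-0.734,0.167,0.212],"turn": [-0.066,0.553,0.185],"fingers": 0},{"dp": [-0.742,0.18,0.17],"turn": [-0.066,0.553,0.185],"fingers": 0},{"dp": [-0.747,0.193,0.129],"turn": [-0.066,0.553,0.185],"fingers": 0},{"dp": [-0.75,0.207,0.087],"turn": [-0.066,0.553,0.185],"fingers": 0},{"dp": [-0.749,0.221,0.045],"turn": [-0.066,0.553,0.185],"fingers": 0}])

```text
clock: 2.38
eef_pos: [391.4, -267.0, 208.7]
tcp_rot: [3.119, -0.293, 1.477]
contact_force: [0.8, 0.2, 0.5]
opening: 1.0
grasp_force: 0.0
```

Request:
play_rows(rows=[{"dp": [-0.746,0.236,0.003],"turn": [-0.066,0.553,0.185],"fingers": 0},{"dp": [-0.74,0.25,-0.038],"turn": [-0.066,0.553,0.185],"fingers": 0},{"dp": [-0.732,0.265,-0.079],"turn": [-0.066,0.553,0.185],"fingers": 0},{"dp": [-0.721,0.28,-0.119],"turn": [-0.066,0.553,0.185],"fingers": 0},{"dp": [-0.707,0.294,-0.159],"turn": [-0.066,0.553,0.185],"fingers": 0}])

```text
clock: 2.8
eef_pos: [425.1, -413.5, 165.9]
tcp_rot: [3.129, -0.585, 1.376]
contact_force: [0.9, -0.7, -0.3]
opening: 1.0
grasp_force: 0.0
```

Request:
play_rows(rows=[{"dp": [-0.69,0.309,-0.197],"turn": [-0.066,0.553,0.185],"fingers": 0},{"dp": [-0.673,0.324,-0.234],"turn": [-0.066,0.553,0.185],"fingers": 0},{"dp": [0,0,0],"turn": [0,0,0],"fingers": 0},{"dp": [0,0,0],"turn": [0,0,0],"fingers": 0}])

```text
clock: 3.13
eef_pos: [437.6, -471.3, 146.2]
tcp_rot: [-3.136, -0.701, 1.326]
contact_force: [-1.3, 0.6, 0.8]
opening: 0.998
grasp_force: 0.0
```

Run:
```python
from h import *
d=grab('wrist','w1.png');np.save('w1.npy',d,allow_pickle=True);p,M,s=cur();print(p,M.round(3).tolist(),s['qpos'],d['pose'].round(3).tolist())
```

```text
[ 438.05252159 -470.34071449  148.03508092] [[0.184, 0.971, 0.151], [0.743, -0.238, 0.626], [0.644, -0.003, -0.765]] [-1.05903504  0.75202906  1.34438739  0.45350212  1.59501734 -0.93661993] [[0.971, -0.222, 0.089, 429.422], [-0.239, -0.892, 0.384, -505.374], [-0.006, -0.394, -0.919, 302.31], [0.0, 0.0, 0.0, 1.0]]
```

View pics/w1.png

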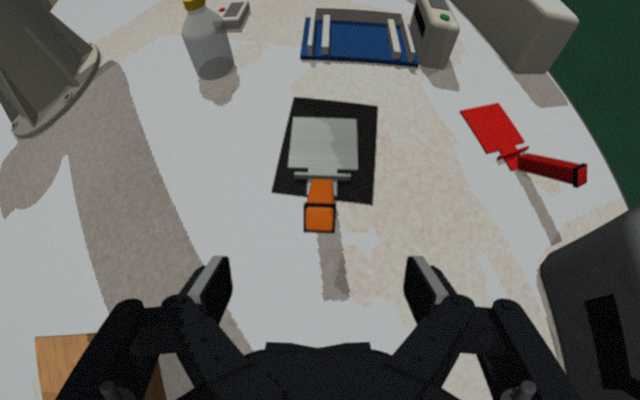

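Run:
```python
from h import *
d=np.load('w1.npy',allow_pickle=True).item()
hsv=cv2.cvtColor(d['pixels'],cv2.COLOR_RGB2HSV)
print(hsv[140,270:390:8,2],hsv[100:215:6,300,2], hsv[140,320],hsv[105,330])
print('blade',blobs(d,(0,0,110),(180,80,255),5,(285,113,363,171),2,fish=True))
print('mat',blobs(d,(0,0,0),(180,255,70),2,(262,92,390,210),2,fish=True))
print('handle',blobs(d,(3,140,90),(22,255,255),88,(295,202,345,240),1,fish=True), blobs(d,(3,140,90),(22,255,255),60,(295,170,345,240),1,fish=True))
print('blue',blobs(d,(100,120,30),(125,255,255),10,(290,0,430,75),2,fish=True))
for n,q,z in (('tl',(293,117.5),5),('tr',(357,117.5),5),('br',(358.5,171),5),('bl',(288,168),5),('htop',(319.5,218),88)): print(n,onz(d,*q,z,True).round(1))
```

```text
[178 175  30 151 147 150 145 142 130 125 129  45  23  27 168] [ 24  20  32 145 154 149 151 150 151 148 156 145 120  42  18  31 127 177
 179 178] [ 60  10 146] [39 78 23]
blade [(483.2, -306.8, 77.3, 75.2, -15.7, 'cen', 483.2, -306.2, 'px', [323.0, 144.0]), (448.4, -265.9, 28.4, 5.0, 79.4, 'cen', 448.8, -259.8, 'px', [286.0, 121.0])]
mat [(489.4, -309.5, 138.8, 108.1, 68.4, 'cen', 490.8, -306.5, 'px', [328.0, 154.0]), (460.0, -382.3, 32.7, 6.9, -14.0, 'cen', 460.6, -381.5, 'px', [320.0, 205.0])]
handle [(448.5, -427.1, 20.9, 18.2, -14.0, 'cen', 448.3, -426.9, 'px', [319.0, 218.0])] [(451.0, -416.8, 23.7, 20.6, -14.0, 'cen', 450.8, -416.6, 'px', [319.0, 218.0])]
blue [(586.4, -129.4, 172.3, 111.3, -16.7, 'cen', 580.7, -133.7, 'px', [352.0, 44.0])]
tl [ 456.7 -261.3    5. ]
tr [ 533.1 -280.1    5. ]
br [ 511.7 -353.2    5. ]
bl [ 436.9 -330.7    5. ]
htop [ 448.9 -426.9   88. ]
```

Run:
```python
from h import *
P,M=grip_tcp(484,-305.5,2,np.radians(74.5));print(P)
todo(P-M[:,2]*85,M,1);p,_,_=cur()
todo(P,M,4)
```

```text
[ 456.21258794 -405.69817089   60.67496891]
n 1 dist [  3.6  12.  -22.2] turn deg [-1.26 -0.07  1.22]
[-0.119, 0.017, 0.627] [-0.209, -0.012, 0.204]
n 4 dist [ 18.2  64.6 -87.4] turn deg [-1.26 -0.07  1.22]
[-0.031, 0.016, 0.688] [-0.052, -0.003, 0.051]
[-0.03, 0.012, 0.688] [-0.052, -0.003, 0.051]
[-0.03, 0.009, 0.688] [-0.052, -0.003, 0.051]
[-0.03, 0.005, 0.688] [-0.052, -0.003, 0.051]
```

Request:
play_rows(rows=[{"dp": [-0.12,0.02,0.6],"turn": [-0.2,0,0.2],"fingers": 0},{"dp": [0,0,0.6],"turn": [0,0,0],"fingers": 0},{"dp": [0,0,0.6],"turn": [0,0,0],"fingers": 0},{"dp": [0,0,0.6],"turn": [0,0,0],"fingers": 0},{"dp": [0,0,0.35],"turn": [0,0,0],"fingers": 0}])

```text
clock: 3.6
eef_pos: [457.0, -402.9, 62.5]
tcp_rot: [3.14, -0.698, 1.305]
contact_force: [-1.1, 0.1, 0.0]
opening: 1.002
grasp_force: 0.0
```

Request:
play_rows(rows=[{"dp": [0,0,0],"turn": [0,0,0],"fingers": 0},{"dp": [0,0,0],"turn": [0,0,0],"fingers": 0}])

```text
clock: 3.77
eef_pos: [457.2, -405.3, 63.4]
tcp_rot: [3.139, -0.698, 1.305]
contact_force: [-0.5, 0.4, -0.2]
opening: 0.998
grasp_force: 0.0
```

Run:
```python
from h import *
d=grab('wrist','w2.png');P,M=grip_tcp(484,-305.5,2,np.radians(74.5));todo(P,M,1)
print('handle', blobs(d,(3,140,60),(22,255,255),88,(250,180,390,330),1,fish=True))
```

```text
n 1 dist [-1.2  0.7 -3.1] turn deg [0.04 0.09 0.2 ]
[-0.042, -0.034, 0.065] [0.006, 0.015, 0.033]
handle [(455.9, -402.3, 30.0, 20.2, 74.6, 'cen', 456.1, -403.5, 'px', [316.0, 248.0])]
```

View pics/w2.png

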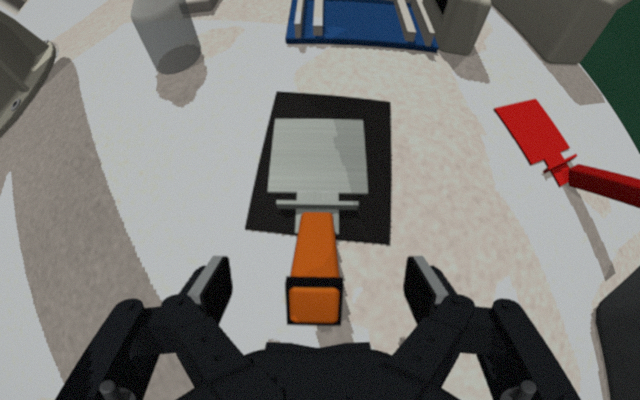

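Request:
play_rows(rows=[{"dp": [-0.04,-0.03,0.06],"turn": [0,0,0],"fingers": 0.4},{"dp": [0,0,0],"turn": [0,0,0],"fingers": 0.6},{"dp": [0,0,0],"turn": [0,0,0],"fingers": 0.8},{"dp": [0,0,0],"turn": [0,0,0],"fingers": 1},{"dp": [0,0,0],"turn": [0,0,0],"fingers": 1}], force=80)

```text
clock: 4.23
eef_pos: [455.7, -405.6, 59.4]
tcp_rot: [3.14, -0.698, 1.303]
contact_force: [-0.7, -0.0, 0.0]
opening: 0.301
grasp_force: 0.0
```

Request:
play_rows(rows=[{"dp": [0,0,0],"turn": [0,0,0],"fingers": 1},{"dp": [0,0,0],"turn": [0,0,0],"fingers": 1},{"dp": [0,0,0],"turn": [0,0,0],"fingers": 1},{"dp": [0,0,0],"turn": [0,0,0],"fingers": 1},{"dp": [0,0,0],"turn": [0,0,0],"fingers": 1}])

```text
clock: 4.65
eef_pos: [455.9, -405.5, 59.5]
tcp_rot: [3.14, -0.698, 1.303]
contact_force: [-1.5, -2.3, 4.0]
opening: 0.249
grasp_force: 78.2
```

Run:
```python
from h import *
p,M,s=cur();print(p,s['tcp_rot'],s['contact_force'],s['wrist_torque'],s['opening'],s['grasp_force'])
d=grab('wrist');print('blade',blobs(d,(0,0,110),(180,80,255),5,(262,112,375,193),2,fish=True))
l=M[:,0]/np.hypot(*M[:2,0]);print('lift40 dp',M.T@np.array([0,0,1.]))
```

```text
[ 455.86563504 -405.51261414   59.49460061] [ 3.1397839  -0.69791376  1.30284111] [-1.52225818 -2.29659499  3.95199487] [-0.12744956  0.08968823  0.0719792 ] 0.24879970695225506 78.19347381591797
blade [(482.9, -306.8, 77.8, 74.7, -15.9, 'cen', 483.0, -306.0, 'px', [318.0, 154.0]), (446.3, -272.2, 37.0, 7.2, 80.1, 'cen', 446.2, -265.9, 'px', [264.0, 127.0])]
lift40 dp [ 0.64262064  0.00138584 -0.76618326]
```

Request:
play_rows(rows=[{"dp": [0.16,0,-0.19],"turn": [0,0,0],"fingers": 1},{"dp": [0.4,0,-0.48],"turn": [0,0,0],"fingers": 1},{"dp": [0.6,0,-0.72],"turn": [0,0,0],"fingers": 1},{"dp": [0.6,0,-0.72],"turn": [0,0,0],"fingers": 1},{"dp": [0.6,0,-0.72],"turn": [0,0,0],"fingers": 1}])

```text
clock: 5.12
eef_pos: [455.1, -405.1, 208.0]
tcp_rot: [-3.141, -0.699, 1.302]
contact_force: [1.1, -1.5, -1.6]
opening: 0.251
grasp_force: 78.4
```

```bash
cat >> h.py <<'E'
def tcp_for(ox,oy,oz,hd):
    """TCP for the held lifter: origin and heading (deg)"""
    h=np.radians(hd);M=lift_R(h);l=np.array([np.cos(h),np.sin(h),0])
    return np.array([ox,oy,oz+57.5])-103.5*l,M
def seat(P,hd,x,y=0,z=0):
    h=np.radians(hd);return P[0]+x*np.cos(h)-y*np.sin(h),P[1]+x*np.sin(h)+y*np.cos(h),z
E
python3 - <<'E'
from h import *
p,M,s=cur();print(p,s['tcp_rot'],s['contact_force'],s['wrist_torque'],s['opening'],s['grasp_force'])
d=grab('wrist','w3.png');np.save('w3.npy',d,allow_pickle=True)
# lifter after lift: blade corners in view
print('blade',blobs(d,(0,0,110),(180,80,255),p[2]-57.5+3,(262,112,375,193),2,fish=True))
print('mat',blobs(d,(0,0,0),(180,255,70),2,(262,60,390,260),2,fish=True))
P,M=tcp_for(*seat((558,310.5),67.2,-180,0,150),67.2);print(P)
todo(P,M,14)
E
```

```text
[ 455.12253157 -405.10517739  208.00140718] [-3.14111427 -0.69854869  1.30164564] [ 1.05139258 -1.50189439 -1.60655308] [-0.5539778   0.15644012 -0.00475226] 0.25111198842568005 78.36907625198364
blade [(480.4, -305.0, 98.8, 78.7, -17.4, 'cen', 481.0, -304.1, 'px', [320.0, 157.0])]
mat [(482.7, -315.2, 124.4, 91.9, -15.5, 'cen', 496.0, -318.2, 'px', [324.0, 224.0]), (608.3, -68.1, 93.0, 12.9, -17.0, 'cen', 605.1, -66.8, 'px', [352.0, 71.0])]
[448.13933124  49.15179652 207.5       ]
n 14 dist [ -9.  456.4  -8.6] turn deg [-4.41  0.2   5.97]
[0.592, -0.232, 0.51] [-0.053, 0.002, 0.071]
[0.59, -0.239, 0.509] [-0.053, 0.002, 0.071]
[0.588, -0.246, 0.508] [-0.053, 0.002, 0.071]
[0.586, -0.253, 0.507] [-0.053, 0.002, 0.071]
[0.584, -0.261, 0.505] [-0.053, 0.002, 0.071]
[0.582, -0.268, 0.504] [-0.053, 0.002, 0.071]
[0.58, -0.275, 0.503] [-0.053, 0.002, 0.071]
[0.578, -0.282, 0.501] [-0.053, 0.002, 0.071]
[0.576, -0.289, 0.5] [-0.053, 0.002, 0.071]
[0.573, -0.296, 0.499] [-0.053, 0.002, 0.071]
[0.571, -0.303, 0.497] [-0.053, 0.002, 0.071]
[0.569, -0.31, 0.496] [-0.053, 0.002, 0.071]
[0.566, -0.317, 0.494] [-0.053, 0.002, 0.071]
[0.564, -0.324, 0.492] [-0.053, 0.002, 0.071]
```

View pics/w3.png

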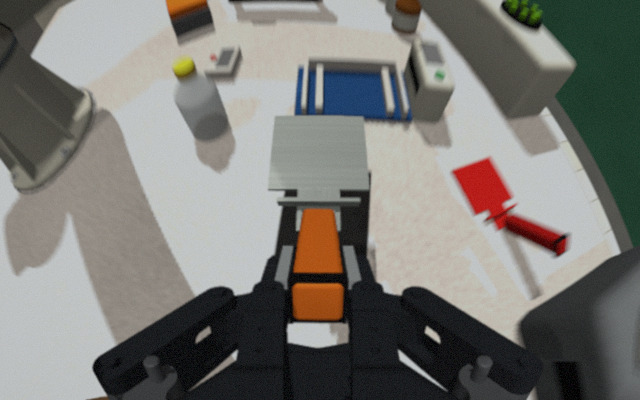

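Run:
```python
from h import *
for f in('w2.png','w3.png'):
    g=cv2.cvtColor(cv2.imread('pics/'+f),cv2.COLOR_BGR2GRAY).astype(int)
    print(f)
    for row in(122,130,150,170,186):
        e=np.gradient(cv2.GaussianBlur(g[row].astype(np.float32).reshape(1,-1),(5,1),0)[0]);L=255+np.argmax(abs(e[255:300]));Rr=340+np.argmax(abs(e[340:385]));print(row,L,Rr,e[L].round(),e[Rr].round())
    for col in(285,300,318,336,355):
        e=np.gradient(cv2.GaussianBlur(g[:,col].astype(np.float32).reshape(1,-1),(5,1),0)[0]);a=105+np.argmax(abs(e[105:135]));b=183+np.argmax(abs(e[183:197]));print('c',col,a,b)
d=np.load('w3.npy',allow_pickle=True).item()
p,M,s=cur()
# rigid prediction in tool frame, from nominal
h=np.radians(74.6);l=np.array([np.cos(h),np.sin(h),0]);m=np.array([-l[1],l[0],0])
o=p+103.5*l-[0,0,57.5]
for x,y in((36,39),(36,-39),(-36,-39),(-36,39)): print(x,y,proj(d,o+l*x+m*y+[0,0,3],True).round(1))
```

```text
w2.png
122 268 363 -41.0 -32.0
130 266 364 -39.0 -28.0
150 262 365 -42.0 -29.0
170 257 366 -42.0 -29.0
186 267 367 34.0 -28.0
c 285 118 192
c 300 118 189
c 318 118 186
c 336 118 193
c 355 119 193
w3.png
122 274 382 -14.0 -4.0
130 273 364 -13.0 12.0
150 271 366 -14.0 14.0
170 269 371 -8.0 10.0
186 268 371 -7.0 23.0
c 285 115 189
c 300 115 186
c 318 115 189
c 336 115 189
c 355 116 190
36 39 [275.6 111.1]
36 -39 [367.  111.2]
-36 -39 [374.8 186.4]
-36 39 [269.  186.5]
```

Request:
play_rows(rows=[{"dp": [0.3,-0.12,0.25],"turn": [0,0,0],"fingers": 1},{"dp": [0.59,-0.235,0.51],"turn": [-0.053,0,0.071],"fingers": 1},{"dp": [0.59,-0.24,0.51],"turn": [-0.053,0,0.071],"fingers": 1},{"dp": [0.588,-0.246,0.508],"turn": [-0.053,0,0.071],"fingers": 1},{"dp": [0.586,-0.253,0.507],"turn": [-0.053,0,0.071],"fingers": 1}])

```text
clock: 5.58
eef_pos: [451.9, -257.3, 204.7]
tcp_rot: [-3.14, -0.698, 1.263]
contact_force: [0.6, 0.3, -1.3]
opening: 0.247
grasp_force: 78.4
```

Request:
play_rows(rows=[{"dp": [0.584,-0.261,0.505],"turn": [-0.053,0,0.071],"fingers": 1},{"dp": [0.582,-0.268,0.504],"turn": [-0.053,0,0.071],"fingers": 1},{"dp": [0.58,-0.275,0.503],"turn": [-0.053,0,0.071],"fingers": 1},{"dp": [0.578,-0.282,0.501],"turn": [-0.053,0,0.071],"fingers": 1},{"dp": [0.576,-0.289,0.5],"turn": [-0.053,0,0.071],"fingers": 1}])

```text
clock: 6.0
eef_pos: [448.6, -94.3, 202.5]
tcp_rot: [-3.136, -0.698, 1.215]
contact_force: [0.9, 0.4, -1.4]
opening: 0.249
grasp_force: 78.4
```

Request:
play_rows(rows=[{"dp": [0.573,-0.296,0.499],"turn": [-0.053,0,0.071],"fingers": 1},{"dp": [0.571,-0.3,0.497],"turn": [-0.053,0,0.071],"fingers": 1},{"dp": [0.569,-0.31,0.496],"turn": [-0.1,0,0.14],"fingers": 1},{"dp": [0.4,-0.22,0.34],"turn": [-0.053,0,0.071],"fingers": 1},{"dp": [0,0,0],"turn": [0,0,0],"fingers": 1}])

```text
clock: 6.42
eef_pos: [444.9, 28.6, 200.9]
tcp_rot: [-3.13, -0.699, 1.168]
contact_force: [-0.4, 0.1, -2.6]
opening: 0.24
grasp_force: 78.8
```

Run:
```python
from h import *
p,M,s=cur();print(p,s['qpos'],s['contact_force'])
d=grab('wrist','w4.png');np.save('w4.npy',d,allow_pickle=True)
print('plate',blobs(d,(35,80,40),(80,255,255),38,None,3,fish=True,close=7))
```

```text
[444.92436219  28.55634815 200.8503065 ] [-0.45548325  0.16719878  2.18910016  0.84119629  1.03655753 -0.59618696] [-0.41996018  0.06899567 -2.5770801 ]
plate [(2013.4, 310.6, 2099.2, 494.1, 5.4, 'cen', 1742.4, 366.8, 'px', [575.0, 42.0]), (547.0, 281.2, 130.5, 56.5, -23.2, 'cen', 547.6, 277.6, 'px', [316.0, 92.0]), (729.6, -220.5, 14.4, 13.6, 64.8, 'cen', 729.4, -220.2, 'px', [592.0, 358.0])]
```

View pics/w4.png

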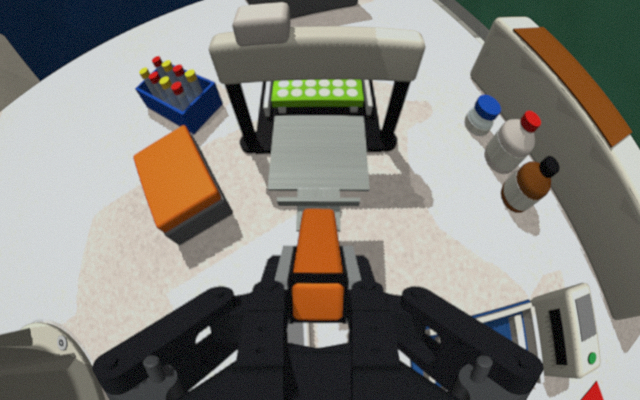

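Run:
```python
from h import *
d=np.load('w4.npy',allow_pickle=True).item()
g=d['pixels'].max(2)
for a,b in(((238,275),(128,156)),((362,400),(128,158))):
    m=(g[b[0]:b[1],a[0]:a[1]]<50).astype(np.uint8);ys,xs=np.nonzero(m);print('foot bbox',xs.min()+a[0],xs.max()+a[0],ys.max()+b[0],[(int(y)+b[0],int(np.nonzero(m[y])[0].min())+a[0],int(np.nonzero(m[y])[0].max())+a[0]) for y in range(0,b[1]-b[0],4) if m[y].any()])
A=onz(d,253,143,8,True);B=onz(d,384,143,8,True);v=A-B;print(A,B,np.linalg.norm(v),np.degrees(np.arctan2(v[1],v[0]))-90,(A+B)/2)
# top view: beam edges
t=grab('top');np.save('t4.npy',t,allow_pickle=True)
print('plate top',blobs(t,(35,100,40),(75,255,255),38,(170,160,260,270),1,close=5))
p,M,s=cur()
P,_=tcp_for(*seat((557.7,310.6),67,-160,-2,15),67);todo(P,_,6);print(P)
```

```text
foot bbox 241 271 153 [(128, 241, 271), (132, 243, 270), (136, 243, 270), (140, 241, 270), (144, 241, 269), (148, 243, 269), (152, 247, 269)]
foot bbox 366 395 151 [(128, 366, 393), (132, 366, 392), (136, 366, 394), (140, 367, 395), (144, 367, 395), (148, 368, 392)]
[439.56749331 254.53081598   8.        ] [605.93201295 183.69220999   8.        ] 180.8183107251151 66.93552210485305 [522.74975313 219.11151298   8.        ]
plate top [(558.5, 309.7, 132.9, 85.1, -22.1, 'cen', 562.5, 310.9, 'px', [214.0, 210.0])]
n 6 dist [   9.9   41.8 -128.5] turn deg [-0.48  0.05  0.01]
[-0.209, -0.026, 0.524] [-0.013, 0.001, 0.0]
[-0.209, -0.026, 0.524] [-0.013, 0.001, 0.0]
[-0.209, -0.027, 0.524] [-0.013, 0.001, 0.0]
[-0.209, -0.028, 0.524] [-0.013, 0.001, 0.0]
[-0.209, -0.029, 0.524] [-0.013, 0.001, 0.0]
[-0.209, -0.029, 0.524] [-0.013, 0.001, 0.0]
[456.58335735  67.26550886  72.5       ]
```

Request:
play_rows(rows=[{"dp": [-0.21,-0.02,0.52],"turn": [-0.04,0,0],"fingers": 1},{"dp": [-0.21,-0.02,0.52],"turn": [-0.04,0,0],"fingers": 1},{"dp": [-0.21,-0.02,0.52],"turn": [0,0,0],"fingers": 1},{"dp": [-0.21,-0.02,0.52],"turn": [0,0,0],"fingers": 1},{"dp": [-0.21,-0.02,0.52],"turn": [0,0,0],"fingers": 1}])

```text
clock: 6.93
eef_pos: [457.7, 57.1, 93.3]
tcp_rot: [3.14, -0.697, 1.167]
contact_force: [0.5, 0.3, -1.1]
opening: 0.245
grasp_force: 78.8
```

Request:
play_rows(rows=[{"dp": [-0.2,-0.02,0.52],"turn": [0,0,0],"fingers": 1},{"dp": [0,0,0],"turn": [0,0,0],"fingers": 1},{"dp": [0,0,0],"turn": [0,0,0],"fingers": 1}])

```text
clock: 7.18
eef_pos: [458.8, 64.8, 72.6]
tcp_rot: [-3.138, -0.698, 1.165]
contact_force: [0.0, -0.1, -1.0]
opening: 0.245
grasp_force: 78.8
```

Run:
```python
from h import *
p,M,s=cur();print(p,s['tcp_rot'],s['contact_force'])
d=grab('wrist','w5.png');np.save('w5.npy',d,allow_pickle=True)
P,_=tcp_for(*seat((557.7,310.6),67,-160,-2.5,15),67);todo(P,_,1)
print('plate',blobs(d,(35,80,40),(80,255,255),38,(200,20,440,200),1,fish=True,close=7))
hsv=cv2.cvtColor(d['pixels'],cv2.COLOR_RGB2HSV);m=cv2.inRange(hsv,(35,80,40),(80,255,255))[20:200,200:440]
ys,xs=np.nonzero(m)
for y in range(ys.min(),ys.max()+1,3): k=np.nonzero(m[y])[0]; print(y+20,k.min()+200,k.max()+200,end='; ')
c=cv2.resize(d['pixels'][20:220,200:440,::-1],(720,600),interpolation=cv2.INTER_CUBIC);cv2.imwrite('pics/c5.png',c)
```

```text
[458.78381372  64.79112917  72.59302379] [-3.13794735 -0.69782493  1.16463755] [ 0.03047309 -0.13950427 -0.97840143]
n 1 dist [-2.3  2.5 -0.9] turn deg [ 0.05  0.   -0.14]
[0.012, -0.078, 0.041] [0.009, 0.001, -0.024]
plate [(546.6, 280.9, 129.9, 64.8, -23.3, 'cen', 546.0, 280.0, 'px', [314.0, 37.0])]
20 256 373; 23 255 374; 26 254 375; 29 253 376; 32 253 376; 35 252 377; 38 251 378; 41 251 379; 44 250 379; 47 251 378; 50 252 377; 53 252 377;
```

View pics/c5.png

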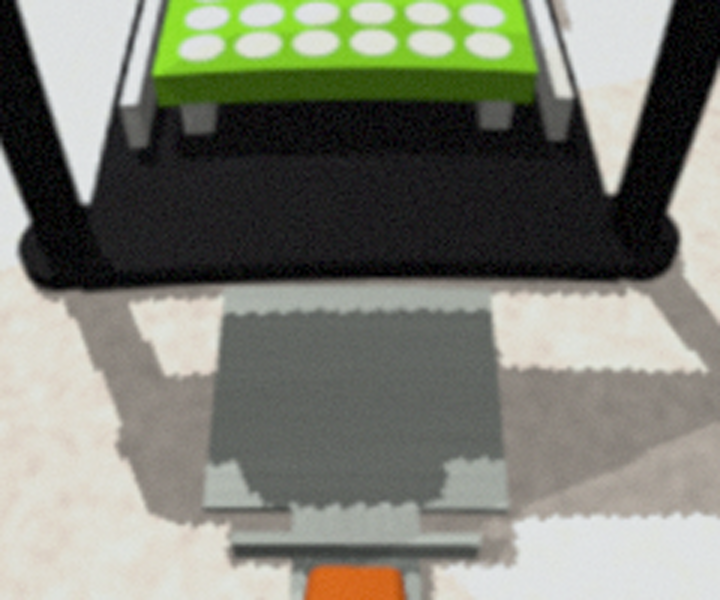

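Run:
```python
from h import *
d=np.load('w5.npy',allow_pickle=True).item();p,M,s=cur()
h=np.arctan2(M[1,0],M[0,0]);l=np.array([np.cos(h),np.sin(h)]);m=np.array([-l[1],l[0]])
def q(u,v,z): P=onz(d,200+u/3,20+v/3,z,True);a=P[:2]-p[:2];return (a@l+0).round(1),(a@m).round(1)
print('heading',np.degrees(h))
for n,a in dict(ribL=(215,133,10),ribR=(480,128,10),ribLo=(183,135,10),ribRo=(513,129,10),plL=(157,103,24),plR=(533,101,24),blFL=(222,290,18),blFR=(490,290,18),blRL=(203,508,18),blRR=(508,510,18),guideL=(127,150,10),guideR=(568,141,10),baseFL=(85,278,10),baseFR=(640,270,10),plTL=(155,75,38),plTR=(535,70,38)).items(): print(n,*q(*a))
```

```text
heading 66.81353027805449
ribL 218.2 49.9
ribR 220.3 -43.0
ribLo 218.0 61.3
ribRo 220.6 -54.8
plL 220.1 68.7
plR 220.1 -60.0
blFL 138.3 39.7
blFR 138.1 -38.4
blRL 67.4 39.7
blRR 66.7 -37.9
guideL 211.7 80.7
guideR 215.6 -74.1
baseFL 152.2 85.7
baseFR 155.5 -89.3
plTL 218.2 66.9
plTR 219.9 -58.7
```

Request:
play_rows(rows=[{"dp": [0.15,-0.075,0.126],"turn": [0,0,0],"fingers": 1},{"dp": [0.25,0,0.21],"turn": [0,0,0],"fingers": 1},{"dp": [0.25,0,0.21],"turn": [0,0,0],"fingers": 1},{"dp": [0.25,0,0.21],"turn": [0,0,0],"fingers": 1},{"dp": [0.25,0,0.21],"turn": [0,0,0],"fingers": 1}])

```text
clock: 7.65
eef_pos: [480.9, 122.0, 74.7]
tcp_rot: [3.139, -0.699, 1.168]
contact_force: [0.3, -0.8, -1.0]
opening: 0.249
grasp_force: 78.9
```

Run:
```python
from h import *
p,M,s=cur();print(p,s['tcp_rot'],s['contact_force'],np.degrees(np.arctan2(M[1,0],M[0,0])))
l=np.array([.3937,.919]);m=np.array([-l[1],l[0]]);a=p[:2]-[458.8,64.8];print(a@l,a@m)
```

```text
[480.92085539 121.99884844  74.71819434] [ 3.13874171 -0.6988412   1.16842534] [ 0.26009456 -0.77985686 -0.98389697] 66.94584074386897
61.27472248225899 2.190120526669311
```

Request:
play_rows(rows=[{"dp": [0.21,-0.02,0.226],"turn": [0,0,0],"fingers": 1},{"dp": [0.235,0,0.197],"turn": [0,0,0],"fingers": 1},{"dp": [0.235,0,0.197],"turn": [0,0,0],"fingers": 1}])

```text
clock: 7.9
eef_pos: [494.5, 156.4, 73.2]
tcp_rot: [3.139, -0.699, 1.169]
contact_force: [-0.1, -0.7, -1.1]
opening: 0.249
grasp_force: 78.9
```

Request:
play_rows(rows=[{"dp": [0.235,0,0.197],"turn": [0,0,0],"fingers": 1},{"dp": [0.235,0,0.197],"turn": [0,0,0],"fingers": 1},{"dp": [0.235,0,0.197],"turn": [0,0,0],"fingers": 1},{"dp": [0.235,0,0.197],"turn": [0,0,0],"fingers": 1}])

```text
clock: 8.23
eef_pos: [513.8, 201.6, 73.4]
tcp_rot: [3.139, -0.699, 1.169]
contact_force: [-0.2, -0.8, -2.0]
opening: 0.249
grasp_force: 78.9
```

Request:
play_rows(rows=[{"dp": [0.235,0,0.197],"turn": [0,0,0],"fingers": 1},{"dp": [0,0,0],"turn": [0,0,0],"fingers": 1},{"dp": [0,0,0],"turn": [0,0,0],"fingers": 1}])

```text
clock: 8.48
eef_pos: [518.1, 212.6, 73.0]
tcp_rot: [3.139, -0.699, 1.17]
contact_force: [0.2, -0.4, -1.7]
opening: 0.245
grasp_force: 78.8
```

```bash
cat > st.py <<'E'
from h import *
def rel(p):
    l=np.array([.3937,.919]);m=np.array([-l[1],l[0]]);a=p[:2]-[458.8,64.8];return (a@l).round(1),(a@m).round(1)
Z=[]
for i in range(3):
    d=grab('wrist');p,M,s=cur();Z.append([*p,*s['tcp_rot'],*s['contact_force']])
z=np.mean(Z,0);print(z.round(3),rel(z[:3]),'blade z',z[2]-57.5)
E
python3 - <<'E'
from st import *
cv2.imwrite('pics/w6.png',d['pixels'][:,:,::-1]);np.save('w6.npy',d,allow_pickle=True)
print('plate',blobs(d,(35,80,40),(80,255,255),38,(150,20,490,250),2,fish=True,close=7))
hsv=cv2.cvtColor(d['pixels'],cv2.COLOR_RGB2HSV);m=cv2.inRange(hsv,(35,80,30),(80,255,255))[20:260,150:490]
ys,xs=np.nonzero(m)
for y in range(ys.min(),ys.max()+1,6): k=np.nonzero(m[y])[0]; print(y+20,k.min()+150,k.max()+150,end='; ') if len(k) else 0
E
```

```text
[ 5.17672e+02  2.11929e+02  7.23910e+01  3.14100e+00 -6.98000e-01
  1.16800e+00 -4.75000e-01 -2.78000e-01 -1.35600e+00] (np.float64(158.4), np.float64(3.8)) blade z 14.891321558373093
plate []Traceback (most recent call last):
  File "<stdin>", line 6, in <module>
    return umr_minimum(a, axis, None, out, keepdims, initial, where)
ValueError: zero-size array to reduction operation minimum which has no identity
```

Request:
play_rows(rows=[{"dp": [0.032,0,-0.038],"turn": [0,0,0],"fingers": 1},{"dp": [0.032,0,-0.038],"turn": [0,0,0],"fingers": 1},{"dp": [0.024,0,-0.029],"turn": [0,0,0],"fingers": 1},{"dp": [0.016,0,-0.019],"turn": [0,0,0],"fingers": 1},{"dp": [0.016,0,-0.019],"turn": [0,0,0],"fingers": 1}])

```text
clock: 9.05
eef_pos: [517.7, 211.9, 79.2]
tcp_rot: [-3.141, -0.698, 1.167]
contact_force: [0.2, -0.2, -2.5]
opening: 0.25
grasp_force: 78.8
```

Request:
play_rows(rows=[{"dp": [0.016,0,-0.019],"turn": [0,0,0],"fingers": 1},{"dp": [0.016,0,-0.019],"turn": [0,0,0],"fingers": 1},{"dp": [0.024,0,-0.029],"turn": [0,0,0],"fingers": 1},{"dp": [0.032,0,-0.038],"turn": [0,0,0],"fingers": 1},{"dp": [0,0,0],"turn": [0,0,0],"fingers": 1}])

```text
clock: 9.47
eef_pos: [517.7, 212.2, 84.9]
tcp_rot: [-3.142, -0.698, 1.167]
contact_force: [0.2, -0.3, -2.9]
opening: 0.25
grasp_force: 78.8
```

Run:
```python
from st import *
t=grab('top');s=grab('side','s7.png')
print('top',blobs(t,(35,100,40),(75,255,255),45,(170,160,260,270),1,close=5));print('side',blobs(s,(35,100,40),(75,255,255),45,(190,270,340,390),1,close=5))
cv2.imwrite('pics/c7.png',cv2.resize(s['pixels'][220:395,180:380,::-1],(680,595),interpolation=cv2.INTER_CUBIC))
```

```text
[ 5.17646e+02  2.12134e+02  8.46590e+01 -1.04700e+00 -6.98000e-01
  1.16700e+00  1.86000e-01  7.70000e-02 -2.46900e+00] (np.float64(158.6), np.float64(3.9)) blade z 27.158586687731287
top [(557.9, 308.7, 131.9, 86.1, -22.3, 'cen', 561.9, 309.9, 'px', [213.0, 210.0])]
side [(556.2, 311.8, 133.5, 94.3, -22.5, 'cen', 556.1, 312.3, 'px', [268.0, 329.0])]
```

View pics/c7.png

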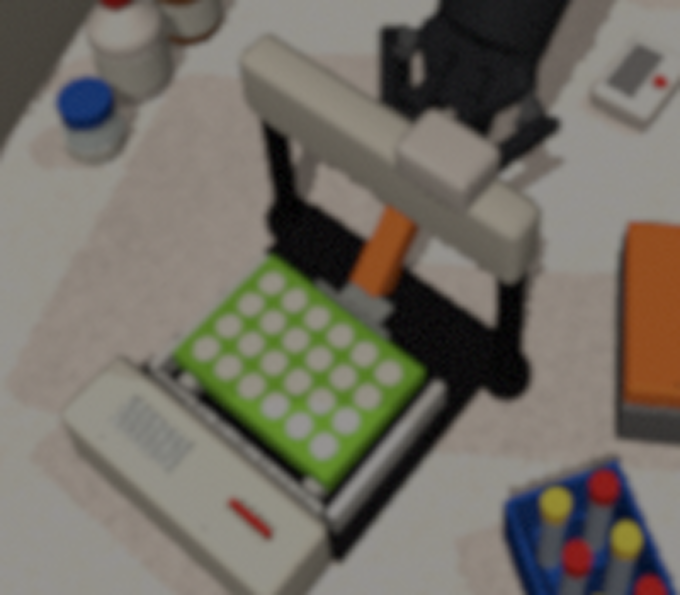

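Request:
play_rows(rows=[{"dp": [0.032,0,-0.038],"turn": [0,0,0],"fingers": 1},{"dp": [0.032,0,-0.038],"turn": [0,0,0],"fingers": 1},{"dp": [-0.06,0,-0.05],"turn": [0,0,0],"fingers": 1},{"dp": [-0.115,0,-0.096],"turn": [0,0,0],"fingers": 1},{"dp": [-0.17,0,-0.143],"turn": [0,0,0],"fingers": 1}])

```text
clock: 10.13
eef_pos: [510.3, 195.4, 88.6]
tcp_rot: [3.142, -0.698, 1.168]
contact_force: [0.4, 0.5, -2.5]
opening: 0.249
grasp_force: 78.7
```

Request:
play_rows(rows=[{"dp": [-0.22,0,-0.185],"turn": [0,0,0],"fingers": 1},{"dp": [-0.27,0,-0.227],"turn": [0,0,0],"fingers": 1},{"dp": [-0.27,0,-0.227],"turn": [0,0,0],"fingers": 1},{"dp": [-0.27,0,-0.227],"turn": [0,0,0],"fingers": 1},{"dp": [-0.27,0,-0.227],"turn": [0,0,0],"fingers": 1}])

```text
clock: 10.55
eef_pos: [483.2, 131.9, 88.6]
tcp_rot: [-3.141, -0.698, 1.167]
contact_force: [0.2, -0.9, -1.7]
opening: 0.247
grasp_force: 78.8
```

Request:
play_rows(rows=[{"dp": [-0.27,0,-0.227],"turn": [0,0,0],"fingers": 1},{"dp": [-0.27,0,-0.227],"turn": [0,0,0],"fingers": 1},{"dp": [-0.27,0,-0.227],"turn": [0,0,0],"fingers": 1},{"dp": [-0.27,0,-0.227],"turn": [0,0,0],"fingers": 1},{"dp": [-0.27,0,-0.227],"turn": [0,0,0],"fingers": 1}])

```text
clock: 10.97
eef_pos: [455.5, 67.0, 88.7]
tcp_rot: [-3.141, -0.698, 1.167]
contact_force: [-0.7, -0.1, -1.9]
opening: 0.242
grasp_force: 78.8
```

Request:
play_rows(rows=[{"dp": [-0.22,0,-0.185],"turn": [0,0,0],"fingers": 1},{"dp": [-0.17,0,-0.143],"turn": [0,0,0],"fingers": 1},{"dp": [-0.115,0,-0.096],"turn": [0,0,0],"fingers": 1},{"dp": [-0.06,0,-0.05],"turn": [0,0,0],"fingers": 1},{"dp": [0,0,0],"turn": [0,0,0],"fingers": 1}])

```text
clock: 11.38
eef_pos: [444.6, 40.5, 88.7]
tcp_rot: [-3.141, -0.698, 1.166]
contact_force: [0.7, 0.4, -2.9]
opening: 0.246
grasp_force: 78.7
```

Run:
```python
from st import *
np.save('w8.npy',d,allow_pickle=True);cv2.imwrite('pics/w8.png',d['pixels'][:,:,::-1])
pz=z[2]-57.5+3+14
print('plate wrist',blobs(d,(35,80,40),(80,255,255),pz,(150,20,490,250),1,fish=True,close=7))
t=grab('top');print('plate top',blobs(t,(35,100,40),(75,255,255),pz,None,1,close=5))
l=np.array([.3937,.919]);print('nominal origin',z[:2]+103.5*l)
```

```text
[ 4.44651e+02  4.11750e+01  8.87580e+01 -3.14100e+00 -6.98000e-01
  1.16700e+00  5.10000e-01 -2.21000e-01 -2.33500e+00] (np.float64(-27.3), np.float64(3.7)) blade z 31.257932023457116
plate wrist [(483.7, 134.8, 128.9, 92.4, -23.1, 'cen', 483.8, 134.6, 'px', [318.0, 149.0])]
plate top [(484.3, 134.3, 128.3, 85.6, -23.1, 'cen', 484.0, 134.4, 'px', [270.0, 236.0])]
nominal origin [485.39903954 136.2919882 ]
```

Run:
```python
from h import *
t=grab('top');print('wash cap',blobs(t,(20,120,60),(34,255,255),130,(335,260,385,300),1,5))
p,M,s=cur()
A,MA=tcp_for(540,-20,120,69.5);B,MB=tcp_for(*seat((587,-128),73.2,-160,0,120),73.2)
def leg(p,M0,P,Mt):
    rv=np.degrees(R.from_matrix(M0.T@Mt).as_rotvec());d=P-p
    print('d',d.round(1),'dist',np.linalg.norm(d).round(1),'unit/10mm at start',(M0.T@d/np.linalg.norm(d)/4).round(3),'end',(Mt.T@d/np.linalg.norm(d)/4).round(3),'turn tot',(rv/6).round(3))
leg(p,M,A,MA);leg(A,MA,B,MB)
```

```text
wash cap []
d [  59.2 -158.5   88.8] dist 191.0 unit/10mm at start [-0.048  0.152 -0.192] end [-0.053  0.145 -0.196] turn tot [ 0.274  0.002 -0.331]
d [   7.1 -263.3    0. ] dist 263.4 unit/10mm at start [-0.178  0.094 -0.149] end [-0.182  0.079 -0.153] turn tot [ 0.396  0.    -0.472]
```

Request:
play_rows(rows=[{"dp": [-0.02,0.06,-0.078],"turn": [0.02,0,-0.024],"fingers": 1},{"dp": [-0.04,0.119,-0.155],"turn": [0.02,0,-0.024],"fingers": 1},{"dp": [-0.06,0.179,-0.233],"turn": [0.02,0,-0.024],"fingers": 1},{"dp": [-0.08,0.238,-0.31],"turn": [0.02,0,-0.024],"fingers": 1},{"dp": [-0.09,0.268,-0.349],"turn": [0.02,0,-0.024],"fingers": 1}])

```text
clock: 12.05
eef_pos: [461.9, -7.7, 116.2]
tcp_rot: [-3.14, -0.697, 1.184]
contact_force: [-0.3, 0.5, -2.3]
opening: 0.248
grasp_force: 78.7
```

Request:
play_rows(rows=[{"dp": [-0.09,0.268,-0.349],"turn": [0.02,0,-0.024],"fingers": 1},{"dp": [-0.09,0.268,-0.349],"turn": [0.02,0,-0.024],"fingers": 1},{"dp": [-0.09,0.268,-0.349],"turn": [0.02,0,-0.024],"fingers": 1},{"dp": [-0.09,0.268,-0.349],"turn": [0.02,0,-0.024],"fingers": 1},{"dp": [-0.09,0.268,-0.349],"turn": [0.02,0,-0.024],"fingers": 1}])

```text
clock: 12.47
eef_pos: [490.1, -82.9, 158.4]
tcp_rot: [-3.141, -0.697, 1.2]
contact_force: [0.4, 0.3, -2.9]
opening: 0.247
grasp_force: 78.7
```

Request:
play_rows(rows=[{"dp": [-0.085,0.253,-0.33],"turn": [0.02,0,-0.024],"fingers": 1},{"dp": [-0.06,0.175,-0.233],"turn": [0.02,0,-0.024],"fingers": 1},{"dp": [-0.04,0.117,-0.156],"turn": [0.02,0,-0.024],"fingers": 1},{"dp": [-0.08,0.117,-0.16],"turn": [0.02,0,-0.024],"fingers": 1},{"dp": [-0.11,0.07,-0.1],"turn": [0.022,0,-0.026],"fingers": 1}])

```text
clock: 12.88
eef_pos: [504.4, -126.7, 178.3]
tcp_rot: [3.141, -0.698, 1.217]
contact_force: [-0.4, -0.7, -2.3]
opening: 0.249
grasp_force: 78.8
```

Request:
play_rows(rows=[{"dp": [-0.18,0.094,-0.15],"turn": [0.022,0,-0.026],"fingers": 1},{"dp": [-0.25,0.13,-0.21],"turn": [0.022,0,-0.026],"fingers": 1},{"dp": [-0.322,0.165,-0.27],"turn": [0.022,0,-0.026],"fingers": 1},{"dp": [-0.322,0.163,-0.27],"turn": [0.022,0,-0.026],"fingers": 1},{"dp": [-0.323,0.161,-0.271],"turn": [0.022,0,-0.026],"fingers": 1}])

```text
clock: 13.3
eef_pos: [505.9, -205.8, 177.5]
tcp_rot: [-3.14, -0.698, 1.234]
contact_force: [-0.0, -0.3, -1.9]
opening: 0.251
grasp_force: 78.7
```

Request:
play_rows(rows=[{"dp": [-0.323,0.16,-0.271],"turn": [0.022,0,-0.026],"fingers": 1},{"dp": [-0.324,0.158,-0.272],"turn": [0.022,0,-0.026],"fingers": 1},{"dp": [-0.324,0.156,-0.272],"turn": [0.022,0,-0.026],"fingers": 1},{"dp": [-0.325,0.154,-0.273],"turn": [0.022,0,-0.026],"fingers": 1},{"dp": [-0.325,0.152,-0.273],"turn": [0.022,0,-0.026],"fingers": 1}])

```text
clock: 13.72
eef_pos: [507.9, -296.2, 177.4]
tcp_rot: [-3.14, -0.698, 1.251]
contact_force: [0.8, -0.8, -2.4]
opening: 0.248
grasp_force: 78.7
```

Request:
play_rows(rows=[{"dp": [-0.326,0.15,-0.274],"turn": [0.022,0,-0.026],"fingers": 1},{"dp": [-0.326,0.148,-0.274],"turn": [0.022,0,-0.026],"fingers": 1},{"dp": [-0.326,0.146,-0.274],"turn": [0.022,0,-0.026],"fingers": 1},{"dp": [-0.254,0.112,-0.214],"turn": [0.022,0,-0.026],"fingers": 1},{"dp": [-0.182,0.08,-0.153],"turn": [0.022,0,-0.026],"fingers": 1}])

```text
clock: 14.13
eef_pos: [509.4, -374.8, 177.3]
tcp_rot: [-3.14, -0.698, 1.269]
contact_force: [0.5, 1.2, -2.1]
opening: 0.247
grasp_force: 78.9
```

Request:
play_rows(rows=[{"dp": [-0.127,0.056,-0.107],"turn": [0,0,0],"fingers": 1},{"dp": [-0.073,0.032,-0.061],"turn": [0,0,0],"fingers": 1},{"dp": [0,0,0],"turn": [0,0,0],"fingers": 1}])

```text
clock: 14.38
eef_pos: [510.0, -384.3, 177.8]
tcp_rot: [-3.141, -0.698, 1.269]
contact_force: [-0.5, 0.4, -2.4]
opening: 0.247
grasp_force: 78.9
```

Run:
```python
from st import *
pz=z[2]-57.5+17
h=z[5]
l=np.array([np.cos(h),np.sin(h)]);m=np.array([-l[1],l[0]])
t=grab('top')
for n,im,f in(('top',t,False),('wrist',d,True)):
    b=blobs(im,(35,80,40),(80,255,255),pz,None if not f else (150,20,490,250),1,fish=f,close=7)[0];a=np.array(b[:2])-z[:2];print(n,b,'rel',a@l,a@m)
P,M=tcp_for(*seat((587,-128),73.2,-160,0,31),73.2);todo(P,M,1)
```

```text
[ 5.10080e+02 -3.83382e+02  1.77998e+02 -3.14000e+00 -6.98000e-01
  1.27000e+00 -2.87000e-01  3.57000e-01 -2.21200e+00] (np.float64(-391.7), np.float64(-223.6)) blade z 120.49785141086784
top (537.2, -285.0, 132.4, 89.2, -16.4, 'cen', 537.0, -284.7, 'px', [416.0, 217.0]) rel 101.99889775894121 3.285630942497775
wrist (539.6, -286.8, 128.0, 93.5, -16.9, 'cen', 539.4, -286.6, 'px', [318.0, 149.0]) rel 100.9918790234844 0.45969512113896727
n 1 dist [  0.7   2.8 -89.7] turn deg [ 0.22 -0.   -0.33]
[-1.386, -0.004, 1.765] [0.037, -0.0, -0.055]
```

Request:
play_rows(rows=[{"dp": [-0.05,0,0.07],"turn": [0,0,0],"fingers": 1},{"dp": [-0.12,0,0.15],"turn": [0.015,0,-0.018],"fingers": 1},{"dp": [-0.19,0,0.23],"turn": [0.015,0,-0.018],"fingers": 1},{"dp": [-0.22,0,0.27],"turn": [0,0,0],"fingers": 1},{"dp": [-0.22,0,0.28],"turn": [0,0,0],"fingers": 1}])

```text
clock: 15.0
eef_pos: [510.3, -382.4, 125.1]
tcp_rot: [-3.14, -0.698, 1.275]
contact_force: [-0.1, -0.0, -2.2]
opening: 0.248
grasp_force: 78.9
```

Request:
play_rows(rows=[{"dp": [-0.22,0,0.28],"turn": [0,0,0],"fingers": 1},{"dp": [-0.16,0,0.2],"turn": [0,0,0],"fingers": 1},{"dp": [-0.12,0,0.16],"turn": [0,0,0],"fingers": 1},{"dp": [-0.08,0,0.1],"turn": [0,0,0],"fingers": 1},{"dp": [0,0,0],"turn": [0,0,0],"fingers": 1}])

```text
clock: 15.42
eef_pos: [510.5, -381.1, 88.0]
tcp_rot: [-3.139, -0.699, 1.274]
contact_force: [-0.5, 0.5, -2.3]
opening: 0.247
grasp_force: 78.7
```

Run:
```python
from st import *
np.save('w9.npy',d,allow_pickle=True);np.save('z9.npy',z)
cv2.imwrite('pics/c9.png',cv2.resize(d['pixels'][0:170,210:430,::-1],(770,595),interpolation=cv2.INTER_CUBIC))
```

```text
[ 5.11020e+02 -3.81625e+02  8.94350e+01 -1.04700e+00 -6.98000e-01
  1.27500e+00 -8.60000e-02  1.94000e-01 -1.78500e+00] (np.float64(-389.7), np.float64(-223.7)) blade z 31.934607478034067
```

View pics/c9.png

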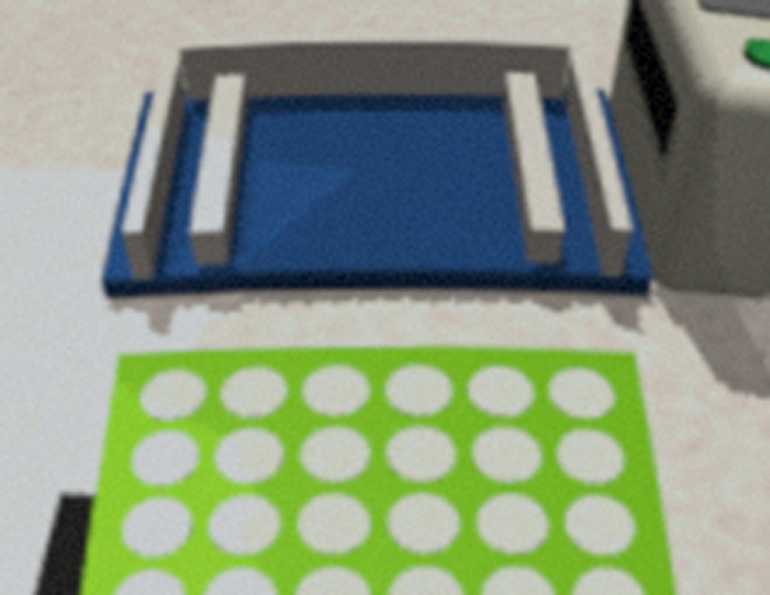

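Run:
```python
from h import *
d=np.load('w9.npy',allow_pickle=True).item();z=np.load('z9.npy')
h=z[5];l=np.array([np.cos(h),np.sin(h)]);m=np.array([-l[1],l[0]])
def q(u,v,zz): P=onz(d,210+(u+.5)/3.5-.5,(v+.5)/3.5-.5,zz,True);a=P[:2]-z[:2];return np.array([a@l,a@m])
print('heading',np.degrees(h))
F={}
for n,a in dict(rLf=(192,233,24),rLfi=(230,233,24),rRfi=(525,232,24),rRf=(563,232,24),rLbo=(219,75,24),rLb=(244,75,24),rRb=(507,73,24),rRbo=(535,73,24),bL=(107,276,10),bR=(650,274,10),rbL=(195,265,10),rbLi=(231,265,10),rbRi=(527,262,10),rbR=(561,262,10),gLo=(123,234,30),gRo=(631,231,30),gLi=(155,234,30),gRi=(600,231,30),stopL=(182,48,34),stopR=(568,47,34),pL=(120,354,31+17.5),pR=(633,353,48.5)).items(): F[n]=q(*a);print(n,F[n].round(1))
f=(F['rLf']+F['rLfi']+F['rRf']+F['rRfi'])/4;b=(F['rLbo']+F['rLb']+F['rRb']+F['rRbo'])/4
print('rib front mid',f,'back mid',b,'head err',np.degrees(np.arctan2(*(b-f)[::-1])),'front tilt',np.degrees(np.arctan2(*((F['rLf']+F['rLfi']-F['rRf']-F['rRfi'])/2)))*-1)
print('plate', blobs(d,(35,80,40),(80,255,255),z[2]-57.5+17,(150,60,490,250),1,fish=True,close=7))
t=grab('top');print('plate top',blobs(t,(35,80,40),(80,255,255),z[2]-57.5+17,None,1,close=5))
b=blobs(t,(100,120,30),(125,255,255),10,(325,165,390,245),2);print(b,[( (np.array(x[:2])-z[:2])@l,(np.array(x[:2])-z[:2])@m) for x in b])
```

```text
heading 73.0417723176045
rLf [219.   57.1]
rLfi [218.2  45.3]
rRfi [218.4 -43.7]
rRf [219.2 -55.5]
rLbo [309.1  57.5]
rLb [308.2  48.4]
rRb [309.2 -45.5]
rRbo [310.1 -55.7]
bL [216.5  86.1]
bR [217.1 -85.1]
rbL [219.3  58. ]
rbLi [218.5  46.5]
rbRi [219.8 -45.9]
rbR [220.5 -56.8]
gLo [213.6  76.8]
gRo [214.7 -75. ]
gLi [212.6  66.8]
gRi [213.7 -65.3]
stopL [314.1  70.4]
stopR [314.2 -67. ]
pL [146.5  64.4]
pR [146.6 -62.3]
rib front mid [218.71354309   0.80064198] back mid [309.14714929   1.19026318] head err 0.24684974034026463 front tilt 0.13934180954168457
plate [(539.0, -285.1, 128.6, 92.2, -16.4, 'cen', 539.3, -285.2, 'px', [317.0, 150.0])]
plate top [(537.7, -284.1, 132.6, 90.0, -16.6, 'cen', 537.7, -283.5, 'px', [410.0, 221.0])]
[(587.7, -130.0, 92.4, 85.6, 73.3, 'cen', 587.7, -130.0, 'px', [358.0, 205.0]), (509.6, -100.6, 101.8, 10.5, 70.1, 'cen', 510.0, -98.5, 'px', [348.0, 230.0])] [(np.float64(263.0495142129525), np.float64(0.04678507034925872)), (np.float64(268.3913612618992), np.float64(83.32604221224305))]
```

Request:
play_rows(rows=[{"dp": [0,0,0],"turn": [0.022,0,-0.026],"fingers": 1},{"dp": [0.057,0,0.048],"turn": [0,0,0],"fingers": 1},{"dp": [0.115,0,0.096],"turn": [0,0,0],"fingers": 1},{"dp": [0.172,0,0.145],"turn": [0,0,0],"fingers": 1},{"dp": [0.23,0,0.193],"turn": [0,0,0],"fingers": 1}])

```text
clock: 16.03
eef_pos: [519.7, -352.2, 89.4]
tcp_rot: [-3.141, -0.698, 1.278]
contact_force: [0.6, 0.6, -2.4]
opening: 0.249
grasp_force: 78.8
```

Request:
play_rows(rows=[{"dp": [0.249,0,0.209],"turn": [0,0,0],"fingers": 1},{"dp": [0.249,0,0.209],"turn": [0,0,0],"fingers": 1},{"dp": [0.249,0,0.209],"turn": [0,0,0],"fingers": 1},{"dp": [0.249,0,0.209],"turn": [0,0,0],"fingers": 1}])

```text
clock: 16.37
eef_pos: [534.9, -301.2, 89.3]
tcp_rot: [-3.141, -0.698, 1.279]
contact_force: [0.2, -0.4, -2.1]
opening: 0.245
grasp_force: 78.8
```

Request:
play_rows(rows=[{"dp": [0.249,0,0.209],"turn": [0,0,0],"fingers": 1},{"dp": [0.249,0,0.209],"turn": [0,0,0],"fingers": 1},{"dp": [0.249,0,0.209],"turn": [0,0,0],"fingers": 1},{"dp": [0.249,0,0.209],"turn": [0,0,0],"fingers": 1}])

```text
clock: 16.7
eef_pos: [549.8, -251.8, 89.3]
tcp_rot: [-3.141, -0.698, 1.278]
contact_force: [0.3, 0.7, -1.7]
opening: 0.248
grasp_force: 78.8
```

Request:
play_rows(rows=[{"dp": [0.23,0,0.193],"turn": [0,0,0],"fingers": 1},{"dp": [0.172,0,0.145],"turn": [0,0,0],"fingers": 1},{"dp": [0.096,0,0.08],"turn": [0,0,0],"fingers": 1},{"dp": [0.029,0,0.024],"turn": [0,0,0],"fingers": 1},{"dp": [0,0,0],"turn": [0,0,0],"fingers": 1}])

```text
clock: 17.12
eef_pos: [557.5, -226.6, 89.3]
tcp_rot: [-3.141, -0.698, 1.279]
contact_force: [-0.5, 0.0, -2.6]
opening: 0.247
grasp_force: 78.8
```

```bash
cat > chk.py <<'E'
from st import *
pz=float(__import__('sys').argv[1])
np.save('wl.npy',d,allow_pickle=True)
h=np.radians(73.25);l=np.array([np.cos(h),np.sin(h)]);m=np.array([-l[1],l[0]])
print('TCP rel seat',(z[:2]-[587,-128.7])@l,(z[:2]-[587,-128.7])@m,np.degrees(z[5]))
t=grab('top');s=grab('side');np.save('tl.npy',t,allow_pickle=True)
for n,im,f in(('top',t,False),('side',s,False),('wrist',d,True)):
    b=blobs(im,(35,80,40),(80,255,255),pz+14,(150,20,490,300) if f else (270,150,390,250),1,fish=f,close=7)
    for x in b: a=np.array(x[:2])-[587,-128.7];print(n,x,'rel seat',(a@l).round(1),(a@m).round(1))
# blue/green profile in top image along reader axes
E
python3 chk.py 34
python3 - <<'E'
from h import *
# wrist rows: stop & guide gaps: sample image lines in plate frame at z=34, along x beyond plate front and lateral
d=np.load('wl.npy',allow_pickle=True).item();t=np.load('tl.npy',allow_pickle=True).item()
h=np.radians(73.25);l=np.array([np.cos(h),np.sin(h),0]);m=np.array([-l[1],l[0],0])
hsv=lambda i:cv2.cvtColor(i['pixels'],cv2.COLOR_RGB2HSV)
for n,i,f in(('w',d,True),('t',t,False)):
    H=hsv(i)
    for y in(-30,0,30):
        print(n,'along x, y',y,[(x,*map(int,H[tuple(proj(i,np.array([587,-128.7,48])+l*x+m*y,f).round().astype(int)[::-1])])) for x in range(36,62,3)])
    for x in (0,):
        for sgn in(1,-1): print(n,'lat',sgn,[(y,*map(int,H[tuple(proj(i,np.array([587,-128.7,48])+l*x+m*y*sgn,f).round().astype(int)[::-1])])) for y in range(58,80,2)])
E
```

```text
[ 5.57434e+02 -2.27294e+02  8.92280e+01 -3.14100e+00 -6.97000e-01
  1.27800e+00 -1.16000e-01 -1.00000e-02 -2.21200e+00] (np.float64(-229.6), np.float64(-205.6)) blade z 31.727811677655765
TCP rel seat -102.93201934175316 -0.10297581872167427 73.23989071441818
top (585.4, -128.3, 131.4, 90.8, -16.5, 'cen', 585.5, -128.2, 'px', [358.0, 204.0]) rel seat -0.1 1.6
side (586.9, -120.6, 137.5, 99.0, -16.7, 'cen', 586.2, -119.0, 'px', [312.0, 188.0]) rel seat 7.7 2.4
wrist (585.9, -130.3, 128.0, 92.0, -16.4, 'cen', 585.9, -130.4, 'px', [318.0, 150.0]) rel seat -1.8 0.6
w along x, y -30 [(36, 38, 20, 195), (39, 44, 195, 173), (42, 44, 204, 175), (45, 37, 45, 183), (48, 20, 20, 193), (51, 19, 19, 190), (54, 18, 26, 194), (57, 17, 19, 191), (60, 21, 19, 191)]
w along x, y 0 [(36, 43, 210, 174), (39, 43, 204, 174), (42, 44, 202, 173), (45, 57, 13, 191), (48, 90, 7, 196), (51, 18, 7, 192), (54, 20, 24, 193), (57, 23, 16, 193), (60, 33, 13, 194)]
w along x, y 30 [(36, 40, 24, 195), (39, 44, 185, 181), (42, 44, 203, 177), (45, 65, 8, 194), (48, 98, 5, 198), (51, 20, 12, 195), (54, 23, 17, 192), (57
[... 784 characters left out ...]
, 5, 104), (54, 107, 18, 99), (57, 103, 19, 96), (60, 103, 19, 96)]
t along x, y 30 [(36, 44, 123, 114), (39, 42, 212, 107), (42, 46, 179, 84), (45, 105, 59, 61), (48, 120, 22, 91), (51, 120, 17, 108), (54, 109, 35, 102), (57, 109, 21, 98), (60, 109, 21, 98)]
t lat 1 [(58, 40, 255, 122), (60, 40, 255, 122), (62, 41, 248, 113), (64, 47, 167, 93), (66, 47, 167, 93), (68, 85, 97, 63), (70, 110, 77, 76), (72, 116, 46, 83), (74, 126, 13, 102), (76, 126, 13, 102), (78, 135, 5, 104)]
t lat -1 [(58, 41, 255, 112), (60, 41, 255, 108), (62, 45, 106, 96), (64, 45, 106, 96), (66, 38, 28, 101), (68, 15, 5, 103), (70, 15, 5, 103), (72, 109, 46, 88), (74, 109, 46, 88), (76, 110, 98, 73), (78, 111, 87, 56)]
```

Request:
play_rows(rows=[{"dp": [-0.024,-0.01,0.029],"turn": [0,0,0],"fingers": 1},{"dp": [-0.032,0,0.038],"turn": [0,0,0],"fingers": 1},{"dp": [-0.032,0,0.038],"turn": [0,0,0],"fingers": 1},{"dp": [-0.024,0,0.029],"turn": [0,0,0],"fingers": 1},{"dp": [-0.016,0,0.019],"turn": [0,0,0],"fingers": 1}])

```text
clock: 17.78
eef_pos: [556.9, -226.6, 80.9]
tcp_rot: [-3.141, -0.698, 1.278]
contact_force: [0.2, -0.0, -2.0]
opening: 0.246
grasp_force: 78.8
```

Request:
play_rows(rows=[{"dp": [-0.016,0,0.019],"turn": [0,0,0],"fingers": 1},{"dp": [-0.016,0,0.019],"turn": [0,0,0],"fingers": 1},{"dp": [-0.016,0,0.019],"turn": [0,0,0],"fingers": 1},{"dp": [-0.016,0,0.019],"turn": [0,0,0],"fingers": 1},{"dp": [0,0,0],"turn": [0,0,0],"fingers": 1}])

```text
clock: 18.2
eef_pos: [557.0, -226.6, 77.2]
tcp_rot: [-3.141, -0.698, 1.278]
contact_force: [0.5, -0.8, -2.1]
opening: 0.244
grasp_force: 78.8
```

```bash
python3 chk.py 24
```

```text
[ 5.57057e+02 -2.26678e+02  7.73660e+01 -3.14100e+00 -6.98000e-01
  1.27800e+00  3.93000e-01  4.16000e-01 -1.50200e+00] (np.float64(-229.2), np.float64(-205.1)) blade z 19.865976773731518
TCP rel seat -102.45062031745836 0.43512358513435956 73.24241670752141
top (585.2, -127.9, 131.8, 90.5, -16.5, 'cen', 585.2, -127.8, 'px', [358.0, 205.0]) rel seat 0.2 2.0
side (584.8, -121.5, 131.0, 94.2, -16.2, 'cen', 585.5, -120.8, 'px', [312.0, 191.0]) rel seat 6.3 4.2
wrist (585.4, -129.3, 129.1, 92.6, -16.4, 'cen', 585.4, -129.3, 'px', [317.0, 149.0]) rel seat -1.0 1.4
```

Request:
play_rows(rows=[{"dp": [-0.016,0,0.019],"turn": [0,0,0],"fingers": 1},{"dp": [-0.016,0,0.019],"turn": [0,0,0],"fingers": 1},{"dp": [-0.024,0,0.029],"turn": [0,0,0],"fingers": 1},{"dp": [-0.024,0,0.029],"turn": [0,0,0],"fingers": 1},{"dp": [0,0,0],"turn": [0,0,0],"fingers": 1}])

```text
clock: 18.87
eef_pos: [556.9, -226.6, 71.9]
tcp_rot: [-3.14, -0.698, 1.278]
contact_force: [0.1, -0.1, -1.0]
opening: 0.248
grasp_force: 78.8
```

```bash
python3 chk.py 24;python3 - <<'E'
from h import *
d=np.load('wl.npy',allow_pickle=True).item()
h=np.radians(73.25);l=np.array([np.cos(h),np.sin(h),0]);m=np.array([-l[1],l[0],0])
H=cv2.cvtColor(d['pixels'],cv2.COLOR_RGB2HSV)
for x in(-20,20):
  for sgn in(1,-1): print('lat',x,sgn,[(y,*map(int,H[tuple(proj(d,np.array([587,-128.7,38])+l*x+m*y*sgn,True).round().astype(int)[::-1])])) for y in range(60,82,1)])
E
```

```text
[ 5.56947e+02 -2.26625e+02  7.21550e+01 -3.14100e+00 -6.98000e-01
  1.27800e+00  1.78000e-01 -2.47000e-01 -9.68000e-01] (np.float64(-229.2), np.float64(-204.9)) blade z 14.655460667894616
TCP rel seat -102.43084631829508 0.5562268416696767 73.22943704578759
top (585.1, -127.8, 132.0, 90.6, -16.5, 'cen', 585.2, -127.8, 'px', [358.0, 205.0]) rel seat 0.3 2.1
side (584.8, -121.5, 131.0, 94.2, -16.2, 'cen', 585.5, -120.8, 'px', [312.0, 191.0]) rel seat 6.3 4.2
wrist (585.4, -129.5, 129.2, 93.2, -16.5, 'cen', 585.4, -129.5, 'px', [318.0, 145.0]) rel seat -1.2 1.3
lat -20 1 [(60, 42, 199, 195), (61, 42, 196, 196), (62, 43, 190, 201), (63, 42, 202, 197), (64, 42, 197, 192), (65, 41, 139, 121), (66, 36, 52, 78), (67, 30, 9, 86), (68, 102, 7, 188), (69, 95, 8, 201), (70, 100, 8, 201), (71, 90, 6, 197), (72, 105, 8, 194), (73, 110, 25, 182), (74, 108, 68, 154), (75, 109, 146, 131), (76, 107, 43, 159), (77, 100, 8, 192), (78, 95, 8, 199), (79, 80, 4, 198), (80, 72, 6, 198), (81, 80, 4, 195)]
lat -20 -1 [(60, 43, 201, 176), (61, 43, 207, 175), (62, 43, 201, 170), (63, 44, 88, 99), (64, 26, 27, 7
[... 479 characters left out ...]
 11, 91), (68, 105, 7, 145), (69, 100, 4, 181), (70, 98, 5, 195), (71, 98, 5, 196), (72, 100, 4, 196), (73, 98, 11, 193), (74, 109, 57, 166), (75, 108, 132, 135), (76, 107, 48, 150), (77, 104, 15, 183), (78, 108, 7, 196), (79, 102, 6, 201), (80, 84, 7, 196), (81, 90, 4, 196)]
lat 20 -1 [(60, 43, 212, 171), (61, 43, 209, 171), (62, 44, 193, 165), (63, 37, 52, 88), (64, 38, 14, 75), (65, 15, 20, 78), (66, 30, 28, 90), (67, 27, 16, 142), (68, 24, 19, 192), (69, 25, 16, 192), (70, 30, 15, 190), (71, 28, 18, 194), (72, 34, 11, 183), (73, 107, 24, 148), (74, 106, 140, 93), (75, 110, 63, 73), (76, 24, 17, 74), (77, 21, 24, 73), (78, 26, 24, 75), (79, 34, 28, 74), (80, 13, 30, 77), (81, 17, 24, 75)]
```

Run:
```python
from h import *
d=np.load('wl.npy',allow_pickle=True).item()
h=np.radians(73.25);l=np.array([np.cos(h),np.sin(h),0]);m=np.array([-l[1],l[0],0])
H=cv2.cvtColor(d['pixels'],cv2.COLOR_RGB2HSV)
o=np.array([587,-128.7,0])+m*.5
def line(y,z,xs,im=d,Hh=H,f=True): return [(x,*map(int,Hh[tuple(proj(im,o+l*x+m*y+[0,0,z],f).round().astype(int)[::-1])][1:])) for x in xs]
for y in(-40,0,20,40): print('front z34 y',y,line(y,34,range(38,64,1)))
for y in(-52,52): print('rear z24 y',y,line(y,24,range(-56,-34,1)))
```

```text
front z34 y -40 [(38, 211, 172), (39, 202, 174), (40, 208, 174), (41, 205, 174), (42, 208, 174), (43, 202, 174), (44, 205, 174), (45, 205, 174), (46, 216, 172), (47, 201, 170), (48, 170, 144), (49, 73, 108), (50, 18, 127), (51, 18, 127), (52, 17, 170), (53, 16, 192), (54, 17, 194), (55, 21, 194), (56, 15, 192), (57, 15, 192), (58, 25, 195), (59, 27, 189), (60, 25, 191), (61, 25, 191), (62, 17, 191), (63, 15, 192)]
front z34 y 0 [(38, 199, 178), (39, 209, 178), (40, 211, 174), (41, 210, 175), (42, 201, 175), (43, 203, 177), (44, 203, 177), (45, 207, 174), (46, 212, 173), (47, 191, 170), (48, 144, 131), (49, 36, 92), (50, 36, 92), (51, 13, 133), (52, 15, 172), (53, 15, 189), (54, 14, 194), (55, 9, 195), (56, 9, 195), (57, 4, 193), (58, 7, 192), (59, 20, 191), (60, 25, 194), (61, 25, 194), (62, 27, 192), (63, 26, 196)]
front z34 y 20 [(38, 205, 179), (39, 202, 177), (40, 203, 180), (41, 202, 179), (42, 202, 179), (43, 203, 176), (44, 207, 177), (45, 206, 182), (46, 196, 198), (47, 191, 188), (48, 129, 132), (49, 129, 132), (50, 16, 110), (51, 8, 166), (52, 8, 196), (53, 9, 203), (54, 9,
[... 565 characters left out ...]
56, 77, 56), (-55, 168, 53), (-54, 197, 57), (-53, 209, 61), (-52, 166, 66), (-51, 153, 70), (-50, 102, 70), (-49, 18, 70), (-48, 12, 82), (-47, 16, 80), (-46, 18, 83), (-45, 31, 81), (-44, 25, 91), (-43, 19, 119), (-42, 26, 117), (-41, 59, 95), (-40, 128, 80), (-39, 215, 70), (-38, 244, 68), (-37, 213, 67), (-36, 211, 70), (-35, 210, 73)]
rear z24 y 52 [(-56, 151, 49), (-55, 228, 48), (-54, 185, 73), (-53, 183, 74), (-52, 165, 82), (-51, 142, 81), (-50, 57, 76), (-49, 6, 84), (-48, 23, 90), (-47, 12, 86), (-46, 21, 87), (-45, 17, 90), (-44, 21, 109), (-43, 23, 147), (-42, 24, 137), (-41, 67, 99), (-40, 173, 75), (-39, 182, 80), (-38, 216, 78), (-37, 248, 72), (-36, 203, 73), (-35, 201, 99)]
```

Request:
play_rows(rows=[{"dp": [-0.06,0,-0.05],"turn": [0,0,0],"fingers": 1},{"dp": [-0.134,0,-0.113],"turn": [0,0,0],"fingers": 1},{"dp": [-0.23,0,-0.193],"turn": [0,0,0],"fingers": 1},{"dp": [-0.287,0,-0.241],"turn": [0,0,0],"fingers": 1},{"dp": [-0.287,0,-0.241],"turn": [0,0,0],"fingers": 1}])

```text
clock: 19.53
eef_pos: [541.5, -278.4, 72.4]
tcp_rot: [-3.141, -0.697, 1.278]
contact_force: [-0.2, 0.1, -1.4]
opening: 0.246
grasp_force: 78.8
```

```bash
python3 chk.py 24
```

```text
[ 5.41453e+02 -2.80191e+02  7.22210e+01  3.14100e+00 -6.96000e-01
  1.27700e+00  4.00000e-03 -5.98000e-01 -1.65500e+00] (np.float64(-284.5), np.float64(-211.8)) blade z 14.720962987020755
TCP rel seat -158.19046100070807 -0.044534543100517965 73.1651687582772
top (585.2, -127.8, 131.9, 90.4, -16.2, 'cen', 585.1, -127.9, 'px', [358.0, 205.0]) rel seat 0.3 2.0
side (584.9, -121.7, 131.4, 94.0, -16.6, 'cen', 585.2, -121.1, 'px', [312.0, 191.0]) rel seat 6.1 4.0
wrist (584.9, -131.4, 129.5, 96.7, -16.4, 'cen', 584.8, -131.3, 'px', [316.0, 94.0]) rel seat -3.2 1.2
```

Plate unmoved; withdraw the rest.

Request:
play_rows(rows=[{"dp": [-0.287,0,-0.241],"turn": [0,0,0],"fingers": 1},{"dp": [-0.38,0,-0.32],"turn": [0,0,0],"fingers": 1},{"dp": [-0.38,0,-0.32],"turn": [0,0,0],"fingers": 1},{"dp": [-0.38,0,-0.32],"turn": [0,0,0],"fingers": 1},{"dp": [-0.38,0,-0.32],"turn": [0,0,0],"fingers": 1}])

```text
clock: 20.2
eef_pos: [514.4, -368.0, 72.5]
tcp_rot: [-3.141, -0.698, 1.279]
contact_force: [-0.1, 0.2, -1.6]
opening: 0.247
grasp_force: 78.8
```

Request:
play_rows(rows=[{"dp": [-0.25,0,-0.21],"turn": [0,0,0],"fingers": 1},{"dp": [-0.1,0,-0.08],"turn": [0,0,0],"fingers": 1},{"dp": [0,0,0],"turn": [0,0,0],"fingers": 1}])

```text
clock: 20.45
eef_pos: [509.3, -385.5, 72.2]
tcp_rot: [-3.141, -0.698, 1.277]
contact_force: [-0.1, -0.6, -0.3]
opening: 0.242
grasp_force: 78.9
```

```bash
python3 chk.py 24
python3 - <<'E'
from h import *
P,M=tcp_for(489.5,-309.5,16,73.2);todo(P,M,1)
E
```

```text
[ 5.09566e+02 -3.83849e+02  7.22950e+01 -3.14000e+00 -6.99000e-01
  1.27800e+00  2.54000e-01  8.40000e-02 -1.76700e+00] (np.float64(-392.3), np.float64(-223.3)) blade z 14.794656677447776
TCP rel seat -266.6397422224565 0.6151031976456522 73.22540476928187
top (585.0, -128.2, 132.0, 91.1, -16.4, 'cen', 585.0, -128.0, 'px', [358.0, 205.0]) rel seat -0.1 2.1
side (584.9, -120.5, 130.9, 93.3, -15.9, 'cen', 585.4, -120.6, 'px', [313.0, 191.0]) rel seat 7.2 4.4
wrist (577.0, -157.8, 129.5, 58.6, -16.9, 'cen', 575.8, -161.6, 'px', [318.0, 35.0]) rel seat -30.7 1.2
n 1 dist [-50.2 -25.2   1. ] turn deg [-0.11 -0.01  0.06]
[-0.722, -1.022, -0.639] [-0.018, -0.002, 0.01]
```

Request:
play_rows(rows=[{"dp": [-0.18,-0.255,-0.16],"turn": [0,0,0],"fingers": 1},{"dp": [-0.18,-0.255,-0.16],"turn": [0,0,0],"fingers": 1},{"dp": [-0.18,-0.255,-0.16],"turn": [0,0,0],"fingers": 1},{"dp": [-0.18,-0.255,-0.16],"turn": [0,0,0],"fingers": 1},{"dp": [0,0,0],"turn": [0,0,0],"fingers": 1}])

```text
clock: 21.12
eef_pos: [456.5, -411.4, 73.5]
tcp_rot: [-3.14, -0.697, 1.276]
contact_force: [0.3, -0.6, -1.9]
opening: 0.25
grasp_force: 79.0
```

Request:
play_rows(rows=[{"dp": [-0.064,0,0.077],"turn": [0,0,0],"fingers": 1},{"dp": [-0.064,0,0.077],"turn": [0,0,0],"fingers": 1},{"dp": [-0.032,0,0.038],"turn": [0,0,0],"fingers": 1},{"dp": [-0.032,0,0.038],"turn": [0,0,0],"fingers": 1},{"dp": [0,0,0],"turn": [0,0,0],"fingers": 1}])

```text
clock: 21.53
eef_pos: [459.5, -409.0, 60.9]
tcp_rot: [-3.14, -0.698, 1.278]
contact_force: [-0.1, 0.2, -1.2]
opening: 0.25
grasp_force: 78.9
```

Run:
```python
from st import *
print('mat',blobs(d,(0,0,0),(180,255,70),2,(240,70,420,260),2,fish=True))
print('blade',blobs(d,(0,0,110),(180,80,255),5,(262,112,378,193),2,fish=True))
P,M=tcp_for(489.5,-309.5,2,73.2);todo(P,M,1)
```

```text
[ 4.59640e+02 -4.09259e+02  6.13490e+01 -3.14100e+00 -6.98000e-01
  1.27900e+00 -4.08000e-01  6.00000e-03 -1.63500e+00] (np.float64(-435.3), np.float64(-187.4)) blade z 3.84862084404282
mat [(489.6, -309.7, 138.2, 108.2, 68.3, 'cen', 490.3, -307.0, 'px', [319.0, 169.0]), (480.7, -395.3, 10.0, 2.5, 82.9, 'cen', 480.8, -395.6, 'px', [342.0, 253.0])]
blade [(489.0, -310.0, 78.4, 75.3, -17.1, 'cen', 489.1, -309.4, 'px', [318.0, 155.0])]
n 1 dist [-0.1  0.8 -2. ] turn deg [-0.07  0.01  0.05]
[-0.018, -0.008, 0.051] [-0.012, 0.002, 0.008]
```

Request:
play_rows(rows=[{"dp": [-0.01,0,0.012],"turn": [0,0,0],"fingers": 1},{"dp": [-0.01,0,0.012],"turn": [0,0,0],"fingers": 1},{"dp": [-0.01,0,0.012],"turn": [0,0,0],"fingers": 1},{"dp": [0,0,0],"turn": [0,0,0],"fingers": 1}])

```text
clock: 22.02
eef_pos: [459.5, -409.6, 59.7]
tcp_rot: [-3.141, -0.698, 1.278]
contact_force: [0.4, 1.1, -0.1]
opening: 0.243
grasp_force: 79.0
```

```bash
python3 -c "from st import *"
```

```text
[ 459.458 -409.571   59.751   -3.141   -0.698    1.278    0.488    0.518
   -0.709] (np.float64(-435.7), np.float64(-187.4)) blade z 2.250872873642514
```

Contact is beginning; 0.5 mm more, then release gently.

Request:
play_rows(rows=[{"dp": [-0.006,0,0.008],"turn": [0,0,0],"fingers": 1},{"dp": [0,0,0],"turn": [0,0,0],"fingers": 1},{"dp": [0,0,0],"turn": [0,0,0],"fingers": 0.7},{"dp": [0,0,0],"turn": [0,0,0],"fingers": 0.5},{"dp": [0,0,0],"turn": [0,0,0],"fingers": 0.3}], force=20)

```text
clock: 22.58
eef_pos: [459.4, -409.5, 59.3]
tcp_rot: [-3.141, -0.698, 1.278]
contact_force: [-0.3, -0.9, 0.1]
opening: 0.571
grasp_force: 0.0
```

Request:
play_rows(rows=[{"dp": [0,0,0],"turn": [0,0,0],"fingers": 0},{"dp": [0,0,0],"turn": [0,0,0],"fingers": 0},{"dp": [0,0,0],"turn": [0,0,0],"fingers": 0},{"dp": [0,0,0],"turn": [0,0,0],"fingers": 0}])

```text
clock: 22.92
eef_pos: [459.4, -409.6, 59.3]
tcp_rot: [-3.141, -0.698, 1.278]
contact_force: [-0.0, -0.6, 0.9]
opening: 0.999
grasp_force: 0.0
```

Request:
play_rows(rows=[{"dp": [0,0,-0.3],"turn": [0,0,0],"fingers": 0},{"dp": [0,0,-0.6],"turn": [0,0,0],"fingers": 0},{"dp": [0,0,-0.8],"turn": [0,0,0],"fingers": 0},{"dp": [0,0,-0.8],"turn": [0,0,0],"fingers": 0},{"dp": [0,0,-0.8],"turn": [0,0,0],"fingers": 0}])

```text
clock: 23.33
eef_pos: [434.4, -492.0, 162.3]
tcp_rot: [-3.141, -0.697, 1.278]
contact_force: [0.1, -1.2, 0.1]
opening: 1.001
grasp_force: 0.0
```

Request:
play_rows(rows=[{"dp": [0,0,-0.6],"turn": [0,0,0],"fingers": 0},{"dp": [0,0,-0.3],"turn": [0,0,0],"fingers": 0},{"dp": [0,0,0],"turn": [0,0,0],"fingers": 0},{"dp": [0,0,0],"turn": [0,0,0],"fingers": 0}])

```text
clock: 23.67
eef_pos: [428.2, -512.9, 187.7]
tcp_rot: [-3.141, -0.698, 1.278]
contact_force: [0.2, 0.6, -0.3]
opening: 1.005
grasp_force: 0.0
```

```bash
python3 chk.py 24
python3 - <<'E'
from h import *
d=np.load('wl.npy',allow_pickle=True).item()
print('handle',blobs(d,(3,140,90),(22,255,255),60,(250,120,400,300),2,fish=True))
print('mat',blobs(d,(0,0,0),(180,255,70),2,(240,70,420,215),2,fish=True))
print('blade',blobs(d,(0,0,110),(180,80,255),5,(285,100,363,180),2,fish=True))
E
```

```text
[ 4.28236e+02 -5.11650e+02  1.86657e+02 -3.13900e+00 -7.00000e-01
  1.27700e+00 -2.15000e-01  3.23000e-01 -2.71000e-01] (np.float64(-541.8), np.float64(-198.9)) blade z 129.15708888011986
TCP rel seat -412.4571819659078 41.66260380300032 73.18432597106872
top (585.1, -128.1, 131.8, 91.3, -16.5, 'cen', 585.2, -128.1, 'px', [358.0, 205.0]) rel seat 0.0 2.0
side (585.1, -120.6, 131.3, 92.4, -16.4, 'cen', 585.4, -120.5, 'px', [312.0, 191.0]) rel seat 7.2 4.2
wrist (581.5, -142.0, 130.4, 92.4, -15.5, 'cen', 580.7, -144.4, 'px', [343.0, 35.0]) rel seat -14.3 1.4
handle [(455.4, -418.6, 22.4, 21.1, -16.8, 'cen', 455.4, -418.7, 'px', [318.0, 195.0]), (462.7, -396.2, 21.6, 19.0, -16.9, 'cen', 462.4, -396.7, 'px', [318.0, 175.0])]
mat [(487.8, -314.1, 147.2, 107.7, 68.1, 'cen', 491.9, -303.4, 'px', [319.0, 146.0])]
blade [(487.3, -314.8, 79.0, 77.5, 72.3, 'cen', 487.8, -312.9, 'px', [317.0, 141.0]), (541.5, -327.2, 131.2, 20.7, 75.2, 'cen', 541.9, -330.1, 'px', [360.0, 135.0])]
```

```bash
python3 -c "
from rig import r
print(r.sign_off())"
```

```text
the job is handed in; nothing more can be done
None
```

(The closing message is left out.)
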